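# Lock the clamp bar of the slanted comb rest with its pin

## Task

Swing the blue clamp bar fully home into the clevis of the slanted rest, over the black comb. Then draw the red-headed lock pin out of its wooden block and thread it through the upper ear, the bar's eye and the lower ear until its collar sits flush on the upper ear, and let go. Leave the tins, the dropper bottle, the eraser and the screwdriver where they are.

Things in the scene. Friction and masses are not known exactly. Their poses are not given: they have to be found in the camera images.
- rest_top: Fixed sloping board (pale wood, 110 x 200 x 10 mm) on a steel foot 130 x 190 mm. Origin: centre of its upper face, 75 mm above the desk. x points uphill (away from the robot), y left along the board, z square to the board, which slopes 30 degrees: z leans 30 degrees from vertical towards the robot. A black comb, 14 mm high, is fixed along y at mid-board. All frames below marked R are this one.
- clevis_mouth (a point): Centre of the 12.5 mm hole's mouth on the upper face of the clevis's upper ear (R: 0, -125, 41 mm; axes as R). The pin enters along -z. Aluminium clevis at the board's right end: ears 48 (x) x 50 (y) x 8 mm, upper at R z = 33 to 41 mm, lower at 1 to 9 mm, joined by a web on the uphill side (R x = 16 to 26 mm), open downhill, on the left and on the right.
- ear_low (a point): Centre of the 12.5 mm hole's mouth on the upper face of the lower ear (R: 0, -125, 9 mm), in line with the upper hole. Below the lower ear at least 55 mm is free.
- clamp_bar (a joint): Hinge of the blue bar, rad, about the line parallel to R z at R x = 0, y = +90 mm. 0 = home at its stop, bar along y, its 12.5 mm eye (215 mm from the hinge) in line with the ears' holes; growing values swing its free end downhill (R -x), up to 0.75. Bar 18 mm wide (28 at the eye), R z = 17 to 25 mm, end 228 mm from the hinge. Stays where left; 1 to 3 N on the post moves it.
- post_top (a point): Centre of the top of the black round post (14 mm diameter, 30 mm high, R z = 25 to 55 mm, axis along R z) that stands on the clamp bar 105 mm from its hinge. The bar can be pushed or led by it.
- pin_block: Fixed upright wooden block 60 x 60 x 74 mm with a 12.5 mm vertical bore straight through its middle. Origin: centre of its underside, on the desk.
- bore_mouth (a point): Centre of the bore's mouth on top of the block, 74 mm above the desk.
- lock_pin: Loose steel pin, 60 g nominal, standing in the block's bore at the start. Origin: centre of its collar's underside, on the axis; z along the pin to the head. Shank 10 mm diameter, 68 mm long below the origin, the last 14 mm tapering to 4 mm; collar 24 mm diameter, z = 0 to 4 mm; red flat head 26 mm along x, 14 mm along y (take it across y), z = 4 to 36 mm.
- pin_tip (a point): Point of the pin, 68 mm below its origin on the axis.
- brass_tin: Bystander: shallow round grey tin of brass bits, 89 mm across, 17 mm high. Origin: centre of underside.
- dropper: Bystander: clear dropper bottle, 25 mm diameter, 84 mm high, standing. Origin: centre of underside.
- eraser: Bystander: eraser in a purple and green sleeve, 23 x 56 x 13 mm. Origin: centre of underside.
- pins_tin: Bystander: round tin of pins, 94 mm across, 33 mm high. Origin: centre of underside.
- red_driver: Bystander: red and black screwdriver, 145 mm long, 19 mm thick, lying. Origin: centre of underside.

How it is judged:
On the way, in this order (a step that is already met when the one before it is completed fails the run):
1. the clamp bar is fully home in the clevis (value of joint clamp_bar below 0.03 rad), for 0.2 s.
2. the pin is drawn clear of its block (z of pin_tip in the frame of bore_mouth above 0.004 m), for 0.1 s.
At the end, for the whole second after the job is handed in: Bar joint below 0.03 rad; pin at rest through both ears and the eye: axis within 0.12 rad of the board normal, point at least 15 mm below the plane of the board face, collar underside within 3 mm of the upper ear face and 5 mm of the centre of its hole (value of joint clamp_bar below 0.03 rad and z of lock_pin in the frame of clevis_mouth between -0.003 and 0.003 m and distance between lock_pin and clevis_mouth below 0.005 m and angle between the z axis of lock_pin and the z axis of rest_top, either way round below 0.12 rad and z of pin_tip in the frame of rest_top below -0.015 m and linear speed of lock_pin below 0.01 m/s); the robot touches nothing.
It fails at once if a bystander (tin, dropper bottle, eraser or screwdriver) was shoved more than 3 cm (distance of any of brass_tin, dropper, eraser, pins_tin, red_driver from where it was at the start of the episode above 0.03 m).
It also fails if it takes over 51 s, if anything falls off the work surface, if the arm or the gripper's body presses on something with over 40 N, if the wrist force passes 120 N, or if a joint passes its speed limit or range.

## Robot

A 6-joint arm with a two-finger parallel gripper is mounted at the origin on a cart in front of the work surface, level with it; the furniture and walls round the work are solid. World frame = base frame: x ahead of the robot, y to its left, z up, the work surface at z = 0. Lengths are in m, angles in rad, forces in N, time in s.
With the tool pointing down it reaches from about 0.425 to 0.95 m from the base axis. Payload 3.5 kg.
Tool frame: the origin (TCP) lies on the centre line of the jaws, within the pads' length; the fingertips stand 19 mm ahead of it and the grasp point (between the pads) is the TCP; z points along the fingers, y is the direction in which the jaws open and shut (so a half turn about z gives the same grasp; the last joint's range is limited). The gripper opens to 85 mm and grips with 20 to 120 N. Pads are 22 mm wide; open, the fingers measure 114 mm over their backs; the gripper's body (76 mm by 85 mm) begins 54 mm behind the grasp point. The pads swing forward as they close: fully open they stand 13 mm farther back than shut.
Start: joints at [1.196, 0.286, 1.577, -0, 1.279, -0.15], TCP at [0.15, 0.658, 0.226] pointing down, gripper open.
Joint ranges: [-2.77, 2.77], [-0.9, 2.22], [0.21, 2.48], [-1.53, 4.67], [0.24, 2.81], [-2.84, 2.84]. Speed limits (rad/s): [2.79, 2.79, 3.14, 3.14, 3.14, 3.14].

## Interface

Orientations are given as [roll, pitch, yaw] about the fixed x, y, z axes, in that order (R = Rz(yaw) Ry(pitch) Rx(roll)).
In Python, from cell import monitor, vision, manip gives the robot as it stands.
- The arm moves only by the tool servo_tool, never from a script. Its argument "increments" is a list of rows, each an object of numbers: "wx", "wy", "wz": the turn, a rotation vector about the tool's x, y, z in degrees; "dx", "dy", "dz": the shift along the tool's x, y, z in cm; "gripper": the finger opening in cm, from 0 to 8.54. In form: [{"wx": .., "wy": .., "wz": .., "dx": .., "dy": .., "dz": .., "gripper": ..}, ...]. A call has 1 to 10 rows; each row is the pose to reach, as a shift and turn from the pose commanded when the call began, along the tool's axes at that moment; what a row does not reach only later rows make up. A row lasts 1/10 s, in which the tool goes at most 50 mm and 8.59 degrees, less where a joint would pass 70% of its speed; a pose out of reach is approached as far as the arm can. A call with a gripper value outside its range is refused whole. The fingers move at their own pace and stop on an object; "squeeze" is the grip in N (left out, the last holds). Time passes only in rows, so rows that repeat a pose let the fingers close. It gives the time, the measured TCP pose, the force and the opening at its end, in the units of the state.
- monitor.observe(): the state, without advancing time (a new reading comes with each control period).
- vision.capture(name): name is "side" or "top"; returns (picture, depth): 480x640x3 uint8, blue, green, red; 480x640 float32, m along the optical axis (not along the pixel's ray), 0 where there is no reading.
- vision.camera_info(name): a dict with "intrinsics" (3x3 intrinsics, pixels), "R" (3x3) and "t" (3): a world point X has camera coordinates R X + t. Camera axes: x right, y down, z forward; pixel columns grow to the right and rows downward; lengths in m; the calibration is good to about 2 mm. A picture is of the moment at which its call begins. camera_info takes no time and is no camera call.
- manip.job_done(): hands the job in, once; it reports no verdict.
The state is a dict: "t": time; "joints": joint angles; "joint_velocities": joint speeds; "joint_efforts": joint torques, N m; "position": TCP position; "ee_rot": TCP orientation; "force": force on the tool from outside, world axes, zero at the start; "wrist_torque": the same for the moment, N m; "finger_gap": finger opening in m.
Only numpy, scipy, OpenCV 4.12 (cv2) and the standard library are available. Lean on these libraries where they do the work, as an engineer would, in place of code of your own. Each camera call takes 0.05 s, during which the arm holds its last target.

## Working session

There is one attempt and no reset: what is moved stays moved. The work goes in short steps, Python scripts to look and compute and a tool call to move; the robot and the scene stay as the last step left them, time stands still between calls to the robot, and variables do not carry over. Pictures are saved under pics/ and viewed, and the job is handed in when it is done.

Besides the shell and the picture viewer there is one more tool, called after ">>>" as name([rows], argument=value, ...), one row to a line, values as JSON. servo_tool: Moves the arm, as the interface text tells. Its arguments: {"type":"object","properties":{"increments":{"type":"array"},"squeeze":{"type":"number"}},"required":["increments"]}

```bash
mkdir -p pics; ls
python3 - <<'E'
from cell import monitor, vision, manip
import cv2, numpy as np
print(monitor.observe())
for n in ("side","top"):
    p,d=vision.capture(n); cv2.imwrite(f"pics/{n}0.png",p); np.savez(f"pics/{n}0.npz",p=p,d=d)
    print(n,vision.camera_info(n), (d==0).mean())
E
```

```text
pics
{'t': 0.0, 'joints': array([ 1.19601460e+00,  2.87193633e-01,  1.57823469e+00,  3.65633217e-05,
        1.27855868e+00, -1.50030796e-01]), 'joint_velocities': array([-8.82087787e-04, -1.34908206e-05, -6.18875418e-04,  1.18156372e-03,
       -1.89636391e-04, -5.02190709e-04]), 'joint_efforts': array([ 7.72631065e-04, -4.05967641e+01, -2.92635351e+01, -1.07220967e-04,
        5.74047255e-03, -8.53538637e-06]), 'position': array([0.15016237, 0.65738395, 0.2242973 ]), 'ee_rot': array([-3.13923043e+00, -3.92474157e-04,  2.91683069e+00]), 'force': array([-0.60922039, -0.2926345 ,  1.01103072]), 'wrist_torque': array([-0.06703246, -0.02384474, -0.02854053]), 'finger_gap': 0.0852596023515113}
side {'intrinsics': array([[478.69051156,   0.        , 327.1927205 ],
       [  0.        , 478.69051156, 238.00084198],
       [  0.        ,   0.        ,   1.        ]]), 'R': array([[ 0.95912713, -0.28272361,  0.01193766],
       [-0.16761776, -0.60161264, -0.78100353],
       [ 0.22798998,  0.74708071, -0.6244125 ]]), 't': array([-0.52044977,  0.1512729 ,  1.01895455])} 0.0038444010416666665
top {'intrinsics': array([[575.96373324,   0.        , 309.00313789],
       [  0.        , 575.96373324, 234.23461643],
       [  0.        ,   0.        ,   1.        ]]), 'R': array([[ 0.02755786, -0.9995292 ,  0.01348836],
       [-0.98600437, -0.02939954, -0.16410684],
       [ 0.16442613, -0.00877715, -0.98635035]]), 't': array([-0.06858378,  0.53723522,  1.36061642])} 0.0040625
```

View pics/side0.png

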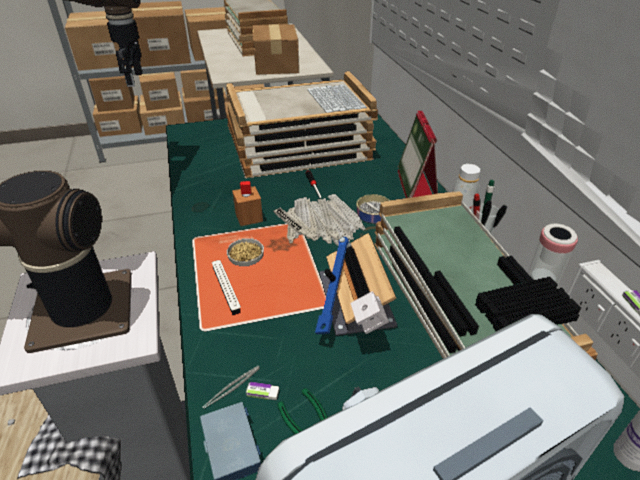

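View pics/top0.png

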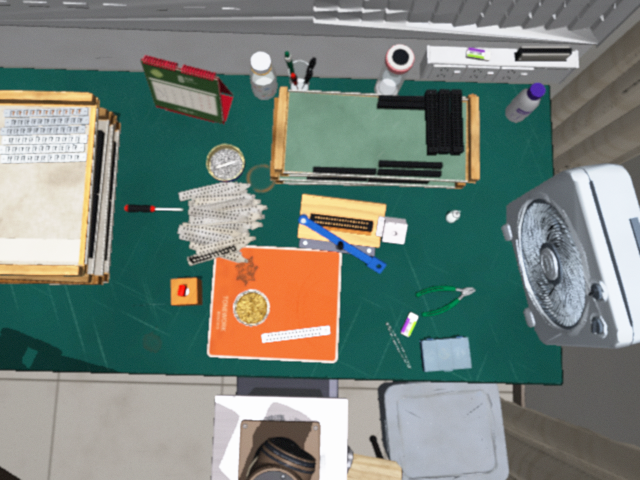

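The side view shows the rest at about (365,290), the blue bar at (335,290) and the pin in its block at (246,190). In the top view the bar runs from (304,219) to (378,267), the clevis is at (394,231) and the pin head at (184,290). I'll zoom in on these.

Run:
```python
import cv2, numpy as np
p=cv2.imread("pics/top0.png"); c=p[185:280,290:420]; a=cv2.resize(c,None,fx=6,fy=6,interpolation=cv2.INTER_CUBIC); cv2.imwrite("pics/topz.png",a[:600,:800])
c=p[270:320,160:215]; cv2.imwrite("pics/topp.png",cv2.resize(c,None,fx=8,fy=8,interpolation=cv2.INTER_CUBIC))
p=cv2.imread("pics/side0.png"); c=p[225:345,300:420]; cv2.imwrite("pics/sidez.png",cv2.resize(c,None,fx=5,fy=5,interpolation=cv2.INTER_CUBIC))
```

```text
(no output)
```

View pics/topz.png

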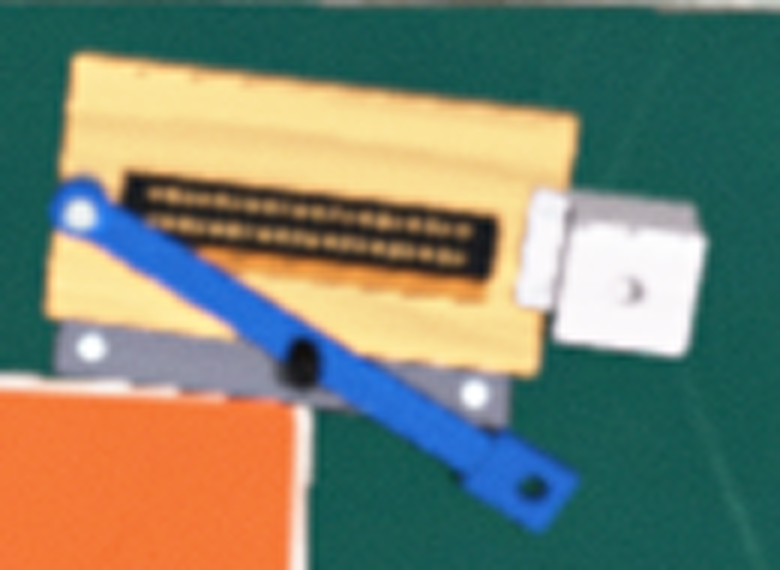

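View pics/topp.png

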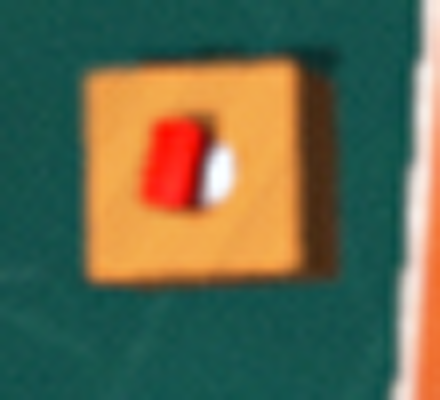

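View pics/sidez.png

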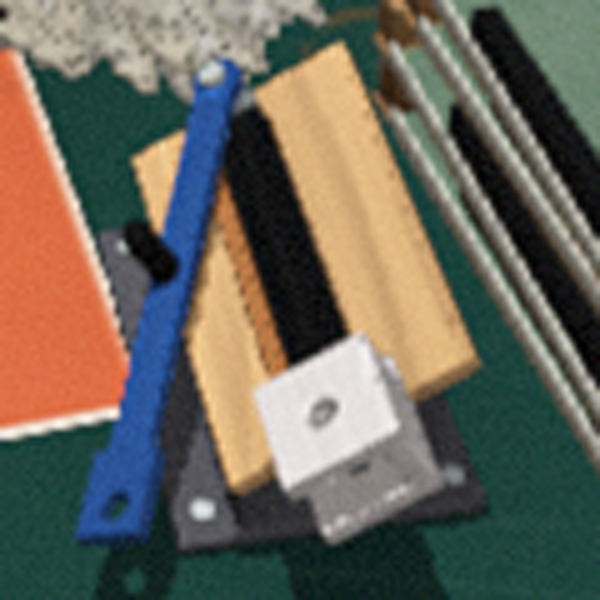

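```bash
cat > h.py <<'E'
import numpy as np, cv2
from cell import monitor, vision, manip
from scipy.spatial.transform import Rotation as Ro
CI={n:vision.camera_info(n) for n in ("side","top")}
def ray(n,u,v):
    c=CI[n]; d=c["R"].T@np.linalg.inv(c["intrinsics"])@np.array([u,v,1.]); return -c["R"].T@c["t"], d/np.linalg.norm(d)
def plane(n,u,v,z):
    o,d=ray(n,u,v); return o+d*(z-o[2])/d[2]
def tri(pt,ps):
    A=np.zeros((3,3));b=np.zeros(3);rs=[ray("top",*pt),ray("side",*ps)]
    for o,d in rs:
        P=np.eye(3)-np.outer(d,d);A+=P;b+=P@o
    X=np.linalg.solve(A,b); return X,[np.linalg.norm((np.eye(3)-np.outer(d,d))@(X-o))*1000 for o,d in rs]
def proj(n,X):
    c=CI[n];q=c["intrinsics"]@(c["R"]@X+c["t"]);return q[:2]/q[2]
def Rrest(yaw): # x uphill, tilt 30 about y so that x rises
    return Ro.from_euler('z',yaw).as_matrix()@Ro.from_euler('y',-np.pi/6).as_matrix()
E
cat > m1.py <<'E'
from h import *
from scipy.optimize import least_squares
tz=lambda u,v:(290+(u+.5)/6-.5,185+(v+.5)/6-.5)
sz=lambda u,v:(300+(u+.5)/5-.5,225+(v+.5)/5-.5)
pts={"UL":((55,100,0),(76,53),(343,40)),"UR":((55,-100,0),(578,117),(478,362)),"DR":((-55,-100,0),(541,375),(235,490)),"DL":((-55,100,0),(45,318),(133,160)),
"ear":((0,-125,41),(630,291),(324,411)),"hinge":((0,90,25),(79,213),(211,73))}
P=[];Q=[]
for k,(m,a,b) in pts.items():
    X,e=tri(tz(*a),sz(*b)); print(k,X.round(4),np.round(e,1)); P.append(np.array(m)/1e3);Q.append(X)
P=np.array(P);Q=np.array(Q)
R,s=Ro.align_vectors(Q-Q.mean(0),P-P.mean(0)); print("free fit",R.as_euler('zyx',degrees=True),Q.mean(0)-R.apply(P.mean(0)))
f=lambda q:((P@Rrest(q[2]).T+[q[0],q[1],.075])-Q).ravel()
r=least_squares(f,[.55,-.1,-.1]); print("fit",r.x, np.degrees(r.x[2])); print((r.fun.reshape(-1,3)*1000).round(1))
O=np.array([r.x[0],r.x[1],.075]);Rr=Rrest(r.x[2]);np.savez("rest.npz",O=O,R=Rr)
X,e=tri(tz(534,488),sz(117,505));print("eye",X,e,(Rr.T@(X-O)*1000).round(1))
l=Rr.T@(X-O);print("bar angle",np.arctan2(-l[0],.09-l[1]),np.hypot(l[0],.09-l[1]))
print("clevis",O+Rr@[0,-.125,.041])
X,e=tri(tz(305,350),sz(148,235));print("post top?",X,e,(Rr.T@(X-O)*1000).round(1))
E
python3 m1.py
```

```text
UL [ 0.6272 -0.034   0.1007] [0. 0.]
UR [ 0.6088 -0.2333  0.097 ] [0.5 0.5]
DR [ 0.5137 -0.2265  0.0452] [1.3 1.3]
DL [ 0.5312 -0.0245  0.0438] [1.2 1.2]
ear [ 0.5377 -0.2522  0.1095] [0.9 0.9]
hinge [ 0.5638 -0.0371  0.0978] [0.3 0.3]
free fit [ -5.77082561 -29.42755296  -2.53291355] [ 0.56966304 -0.12919877  0.07278862]
fit [ 0.56973782 -0.12925748 -0.08777692] -5.029247126510612
[[-1.3  0.1  1.8]
 [-0.4  0.3  5.5]
 [-0.1  1.8  2.3]
 [-0.2 -1.   3.7]
 [ 0.6  0.2  1. ]
 [ 1.3 -1.4 -1.1]]
eye [ 0.46677325 -0.22349264  0.047895  ] [np.float64(0.8797239967803854), np.float64(0.879723996780394)] [ -95.2 -102.9   23.7]
bar angle 0.45855647876332506 0.21512245320484336
clevis [ 0.53835872 -0.25197912  0.11050704]
post top? [ 0.51037184 -0.12674814  0.09403407] [np.float64(1.9394285541047427), np.float64(1.939428554104565)] [-41.9  -2.7  46.2]
```

```bash
cat > m2.py <<'E'
from h import *
tz=lambda u,v:(160+(u+.5)/8-.5,270+(v+.5)/8-.5)
for c in ((85,70),(300,58),(302,278),(90,282)): print("blk",plane("top",*tz(*c),.074).round(4))
print("ctr",np.mean([plane("top",*tz(*c),.074) for c in ((85,70),(300,58),(302,278),(90,282))],0))
print("collar white",plane("top",*tz(222,173),.078))
for n,(x0,y0,x1,y1) in (("top",(165,275,205,310)),("side",(225,170,270,230))):
    p=cv2.imread(f"pics/{n}0.png");h=cv2.cvtColor(p,cv2.COLOR_BGR2HSV)
    m=(((h[...,0]<6)|(h[...,0]>172))&(h[...,1]>150)).astype(np.uint8);z=np.zeros_like(m);z[y0:y1,x0:x1]=m[y0:y1,x0:x1]
    c=max(cv2.findContours(z,0,1)[0],key=cv2.contourArea);r=cv2.minAreaRect(c);print(n,r,z.sum(),cv2.boundingRect(c))
    M=cv2.moments(z,True);print(M['m10']/M['m00'],M['m01']/M['m00'])
    if n=="top":
        q=cv2.boxPoints(r);W=np.array([plane("top",*a,.100) for a in q]);print(W.round(4));
        a,b=W[1]-W[0],W[2]-W[1];l=a if np.linalg.norm(a)>np.linalg.norm(b) else b;print("long axis yaw",np.degrees(np.arctan2(l[1],l[0])),np.linalg.norm(a),np.linalg.norm(b))
p=cv2.imread("pics/side0.png")[165:235,215:285];cv2.imwrite("pics/sidep.png",cv2.resize(p,None,fx=8,fy=8,interpolation=cv2.INTER_CUBIC))
E
python3 m2.py
```

```text
blk [0.4194 0.2705 0.074 ]
blk [0.4247 0.2077 0.074 ]
blk [0.3605 0.2033 0.074 ]
blk [0.3576 0.2649 0.074 ]
ctr [0.39054753 0.23658615 0.074     ]
collar white [0.39012205 0.22767557 0.078     ]
top ((181.4399871826172, 289.91998291015625), (6.505383014678955, 10.465181350708008), 8.130102157592773) 71 (178, 285, 8, 11)
181.5211267605634 290.01408450704224
[[0.3802 0.2453 0.1   ]
 [0.4041 0.2435 0.1   ]
 [0.4024 0.2286 0.1   ]
 [0.3786 0.2305 0.1   ]]
long axis yaw -4.447609063567017 0.023903540677782987 0.015010240554758606
side ((245.0, 187.0), (12.0, 10.0), 90.0) 131 (240, 181, 11, 13)
245.21374045801528 186.96946564885496
```

View pics/sidep.png

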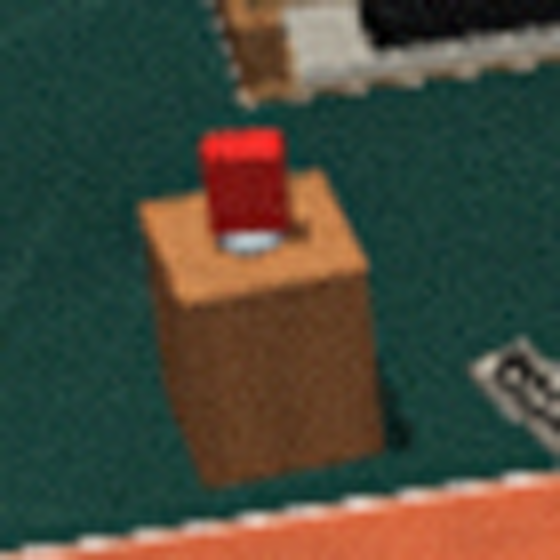

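```bash
cat >> h.py <<'E'
D=np.load("rest.npz");O=D["O"];RR=D["R"]
YAW=np.arctan2(RR[1,0],RR[0,0])
TR=np.column_stack([-RR[:,0],RR[:,1],-RR[:,2]])
def down(yaw): # tool down, y at yaw
    c,s=np.cos(yaw),np.sin(yaw);return np.array([[-c,-s,0],[-s,c,0],[0,0,-1.]])
def W(x,y,z): return O+RR@(np.array([x,y,z])/1000)
def go(p,R,p0=None,R0=None):
    if p0 is None:
        s=monitor.observe();p0=s["position"];R0=Ro.from_euler('xyz',s["ee_rot"]).as_matrix()
    d=R0.T@(np.array(p)-p0)*100; w=np.degrees(Ro.from_matrix(R0.T@R).as_rotvec())
    print("d cm",d.round(2),"w deg",w.round(2),"from",np.round(p0,4),"to",np.round(p,4))
    return np.array(p),R
E
python3 - <<'E'
from h import *
a=go([.42,.30,.24],down(YAW))
a=go([.46,-.05,.24],down(YAW))
b=go(W(-85,-2,130),TR,*a)
print(down(YAW)[:,2],TR)
E
```

```text
d cm [-34.27 -28.84  -1.5 ] w deg [-0.12 -0.03 -7.85] from [0.1502 0.6575 0.2245] to [0.42 0.3  0.24]
d cm [-45.97 -62.07  -1.44] w deg [-0.12 -0.03 -7.85] from [0.1502 0.6575 0.2245] to [ 0.46 -0.05  0.24]
d cm [ 2.23 -7.13  9.49] w deg [  0. -30.  -0.] from [ 0.46 -0.05  0.24] to [ 0.4315 -0.1191  0.1451]
[ 0.  0. -1.] [[-0.86269127  0.08766425  0.49807504]
 [ 0.07591947  0.99615008 -0.04383212]
 [-0.5         0.         -0.8660254 ]]
```

>>> servo_tool([
  {"dx": -5,"dy": -3.5,"wz": -4,"gripper": 0},
  {"dx": -10,"dy": -7,"wz": -7.9,"gripper": 0},
  {"dx": -15,"dy": -11,"wz": -7.9,"gripper": 0},
  {"dx": -20,"dy": -15,"wz": -7.9,"gripper": 0},
  {"dx": -25,"dy": -19,"dz": -1,"wz": -7.9,"gripper": 0},
  {"dx": -29.5,"dy": -23.5,"dz": -1.5,"wz": -7.9,"gripper": 0},
  {"dx": -34,"dy": -28,"dz": -1.5,"wz": -7.9,"gripper": 0},
  {"dx": -36.5,"dy": -32,"dz": -1.5,"wz": -7.9,"gripper": 0},
  {"dx": -38,"dy": -37,"dz": -1.5,"wz": -7.9,"gripper": 0},
  {"dx": -39.5,"dy": -41.5,"dz": -1.5,"wz": -7.9,"gripper": 0},
], squeeze=30)

```text
invalid input
```

Run:
```python
from h import *
s=monitor.observe();print(s["joints"].round(3),s["ee_rot"],s["finger_gap"])
go([.46,-.05,.24],down(YAW))
go(W(-85,-2,130),TR)
```

```text
[ 1.196  0.287  1.578 -0.     1.279 -0.15 ] [-3.13949686e+00 -3.05296541e-04  2.91684302e+00] 0.08598653424751472
d cm [-45.97 -62.07  -1.44] w deg [-0.12 -0.03 -7.85] from [0.1502 0.6575 0.2245] to [ 0.46 -0.05  0.24]
d cm [-44.73 -69.42   8.07] w deg [ -2.17 -29.98  -7.64] from [0.1502 0.6575 0.2245] to [ 0.4315 -0.1191  0.1451]
```

>>> servo_tool([
  {"wx": 0,"wy": 0,"wz": -4,"dx": -3,"dy": -2.5,"dz": 0,"gripper": 0},
  {"wx": 0,"wy": 0,"wz": -7.9,"dx": -7,"dy": -5.5,"dz": 0,"gripper": 0},
], squeeze=30)

```text
t: 0.3
position: [0.2055, 0.5885, 0.2247]
ee_rot: [-3.141, -0.001, 3.061]
force: [1.3, 0.0, -0.4]
finger_gap: 0.0591
```

Run:
```python
from h import *
go([.42,.30,.24],down(YAW))
go([.46,-.05,.24],down(YAW))
```

```text
d cm [-23.7  -27.03  -1.52] w deg [-0.06 -0.04  0.41] from [0.2055 0.5885 0.2247] to [0.42 0.3  0.24]
d cm [-30.5  -61.6   -1.49] w deg [-0.06 -0.04  0.41] from [0.2055 0.5885 0.2247] to [ 0.46 -0.05  0.24]
```

>>> servo_tool([
  {"wx": 0,"wy": 0,"wz": 0,"dx": -3.3,"dy": -3.7,"dz": 0,"gripper": 0},
  {"wx": 0,"wy": 0,"wz": 0,"dx": -6.6,"dy": -7.4,"dz": -0.5,"gripper": 0},
  {"wx": 0,"wy": 0,"wz": 0,"dx": -9.9,"dy": -11.1,"dz": -1,"gripper": 0},
  {"wx": 0,"wy": 0,"wz": 0,"dx": -13.2,"dy": -14.8,"dz": -1.5,"gripper": 0},
  {"wx": 0,"wy": 0,"wz": 0,"dx": -16.5,"dy": -18.5,"dz": -1.5,"gripper": 0},
  {"wx": 0,"wy": 0,"wz": 0,"dx": -20,"dy": -22.2,"dz": -1.5,"gripper": 0},
  {"wx": 0,"wy": 0,"wz": 0,"dx": -23,"dy": -26,"dz": -1.5,"gripper": 0},
  {"wx": 0,"wy": 0,"wz": 0,"dx": -25,"dy": -30.5,"dz": -1.5,"gripper": 0},
  {"wx": 0,"wy": 0,"wz": 0,"dx": -26.5,"dy": -35,"dz": -1.5,"gripper": 0},
  {"wx": 0,"wy": 0,"wz": 0,"dx": -27.5,"dy": -40,"dz": -1.5,"gripper": 0},
])

```text
t: 1.3
position: [0.4458, 0.1655, 0.2403]
ee_rot: [-3.141, -0.0, 3.055]
force: [1.0, -0.5, -0.2]
finger_gap: 0.0
```

Run:
```python
from h import *
s=monitor.observe();print(s["joints"].round(3))
go([.46,-.05,.24],down(YAW))
go(W(-85,-2,130),TR)
```

```text
[ 0.142 -0.179  2.035 -0.     1.286 -1.342]
d cm [ -3.28 -21.35   0.04] w deg [-0.01 -0.01  0.06] from [0.4458 0.1655 0.2403] to [ 0.46 -0.05  0.24]
d cm [ -1.04 -28.48   9.53] w deg [ 1.000e-02 -3.001e+01  6.000e-02] from [0.4458 0.1655 0.2403] to [ 0.4315 -0.1191  0.1451]
```

>>> servo_tool([
  {"wx": 0,"wy": 0,"wz": 0,"dx": 0,"dy": -5,"dz": 0,"gripper": 0},
  {"wx": 0,"wy": -4,"wz": 0,"dx": 0,"dy": -10,"dz": 0,"gripper": 0},
  {"wx": 0,"wy": -10,"wz": 0,"dx": 0,"dy": -15,"dz": 0,"gripper": 0},
  {"wx": 0,"wy": -16,"wz": 0,"dx": 0,"dy": -19,"dz": 1.5,"gripper": 0},
  {"wx": 0,"wy": -22,"wz": 0,"dx": -0.5,"dy": -23,"dz": 3.5,"gripper": 0},
  {"wx": 0,"wy": -28,"wz": 0,"dx": -1,"dy": -26,"dz": 6,"gripper": 0},
  {"wx": 0,"wy": -30,"wz": 0,"dx": -1,"dy": -28.5,"dz": 9,"gripper": 0},
  {"wx": 0,"wy": -30,"wz": 0,"dx": -1,"dy": -28.5,"dz": 9.5,"gripper": 0},
])

```text
t: 2.1
position: [0.4328, -0.1214, 0.1461]
ee_rot: [3.141, 0.522, 3.049]
force: [-0.1, -0.1, -0.6]
finger_gap: -0.0004
```

Run:
```python
from h import *
s=monitor.observe();print(s["joints"].round(3))
go(W(-85,-2,130),TR)
go(W(-85,-2,51),TR)
for n in ("side","top"):
    p,d=vision.capture(n); cv2.imwrite(f"pics/{n}1.png",p[180:330,240:440])
```

```text
[-0.659 -0.457  2.484  0.424  0.708 -2.404]
d cm [0.19 0.22 0.01] w deg [-0.14 -0.11 -0.26] from [ 0.4328 -0.1214  0.1461] to [ 0.4315 -0.1191  0.1451]
d cm [0.17 0.24 7.91] w deg [-0.14 -0.11 -0.26] from [ 0.4328 -0.1214  0.1461] to [ 0.4708 -0.1226  0.0767]
```

>>> servo_tool([
  {"wx": 0,"wy": 0,"wz": 0,"dx": -0.7,"dy": 0,"dz": 3,"gripper": 0},
  {"wx": 0,"wy": 0,"wz": 0,"dx": -0.7,"dy": 0,"dz": 5.5,"gripper": 0},
  {"wx": 0,"wy": 0,"wz": 0,"dx": -0.7,"dy": 0,"dz": 7.9,"gripper": 0},
  {"wx": 0,"wy": 0,"wz": 0,"dx": -0.7,"dy": 0,"dz": 7.9,"gripper": 0},
])

```text
t: 2.6
position: [0.4778, -0.1194, 0.0787]
ee_rot: [3.137, 0.515, 3.056]
force: [-0.1, 0.9, 0.8]
finger_gap: 0.0001
```

Run:
```python
from h import *
s=monitor.observe();print(s["joints"].round(3),s["force"])
print("R frame",RR.T@(s["position"]-O)*1000)
go(W(-64.5,-4,51),TR)
for n in ("side","top"):
    p,d=vision.capture(n); cv2.imwrite(f"pics/{n}2.png",cv2.resize(p[190:330,260:440],None,fx=4,fy=4))
print(monitor.observe()["t"])
```

```text
[-0.579 -0.174  2.425  0.531  0.489 -2.487] [-0.08628364  0.86266577  0.75774334]
R frame [-78.23741997   1.78704974  49.4144433 ]
d cm [-1.37 -0.58 -0.17] w deg [ 0.35 -0.48  0.11] from [ 0.4778 -0.1194  0.0787] to [ 0.4883 -0.1261  0.0869]
2.7
```

View pics/side2.png

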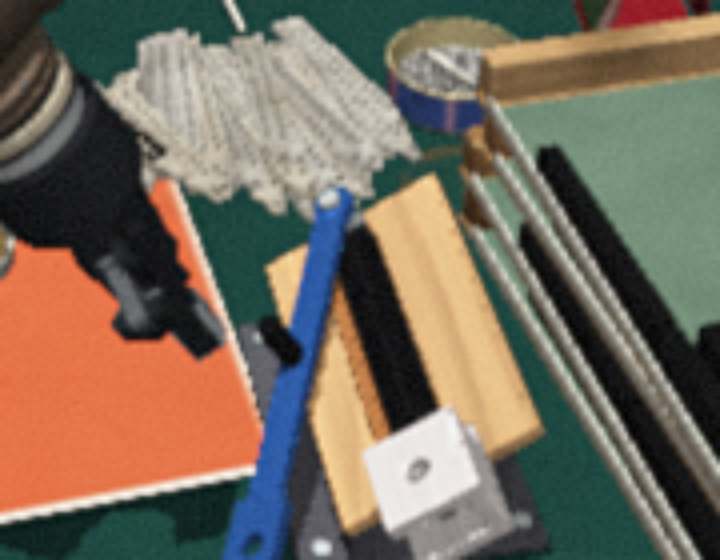

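View pics/top2.png

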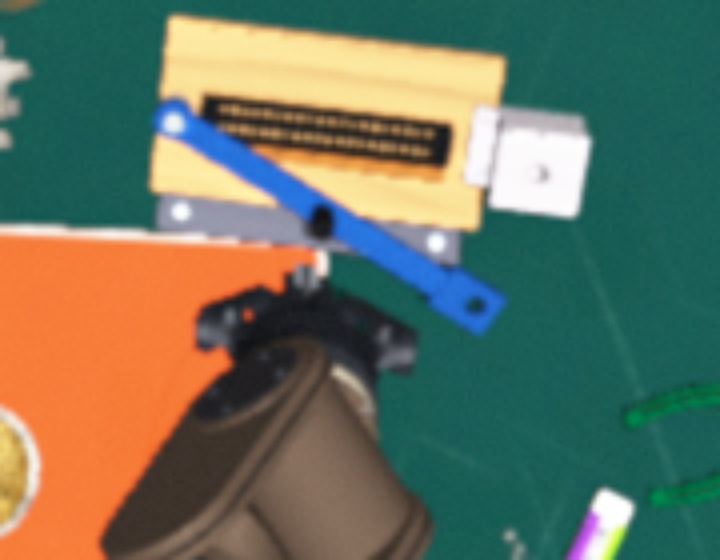

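The fingertips are just downhill of the post in both views: tip at (305,275) and post at (320,222) in the top crop. Next I push uphill.

>>> servo_tool([
  {"wx": 0,"wy": 0,"wz": 0,"dx": -0.7,"dy": -0.6,"dz": -0.2,"gripper": 0},
  {"wx": 0,"wy": 0,"wz": 0,"dx": -1.5,"dy": -0.8,"dz": -0.2,"gripper": 0},
  {"wx": 0,"wy": 0,"wz": 0,"dx": -2.3,"dy": -1.0,"dz": -0.2,"gripper": 0},
  {"wx": 0,"wy": 0,"wz": 0,"dx": -3.1,"dy": -1.2,"dz": -0.2,"gripper": 0},
  {"wx": 0,"wy": 0,"wz": 0,"dx": -3.9,"dy": -1.4,"dz": -0.2,"gripper": 0},
  {"wx": 0,"wy": 0,"wz": 0,"dx": -4.6,"dy": -1.5,"dz": -0.2,"gripper": 0},
  {"wx": 0,"wy": 0,"wz": 0,"dx": -5.2,"dy": -1.6,"dz": -0.2,"gripper": 0},
  {"wx": 0,"wy": 0,"wz": 0,"dx": -5.5,"dy": -1.6,"dz": -0.2,"gripper": 0},
  {"wx": 0,"wy": 0,"wz": 0,"dx": -5.5,"dy": -1.6,"dz": -0.2,"gripper": 0},
])

```text
t: 3.6
position: [0.5243, -0.1423, 0.1112]
ee_rot: [3.141, 0.522, 3.055]
force: [0.3, -0.3, -0.1]
finger_gap: 0.0001
```

```bash
cat > look.py <<'E'
import sys
from h import *
s=monitor.observe();print(s["t"],s["joints"].round(3),s["force"].round(1))
print("R frame",(RR.T@(s["position"]-O)*1000).round(1), "force R",(RR.T@s["force"]).round(1))
k=sys.argv[1]
for n in ("side","top"):
    p,d=vision.capture(n); cv2.imwrite(f"pics/{n}{k}.png",cv2.resize(p[190:330,260:440],None,fx=4,fy=4,interpolation=cv2.INTER_CUBIC));cv2.imwrite(f"pics/{n}{k}f.png",p)
E
python3 look.py 3
```

```text
3.6 [-0.562 -0.109  2.298  0.47   0.529 -2.404] [ 0.3 -0.3 -0.1]
R frame [-20.2 -16.9  53.4] force R [ 0.3 -0.2 -0.3]
```

View pics/side3.png

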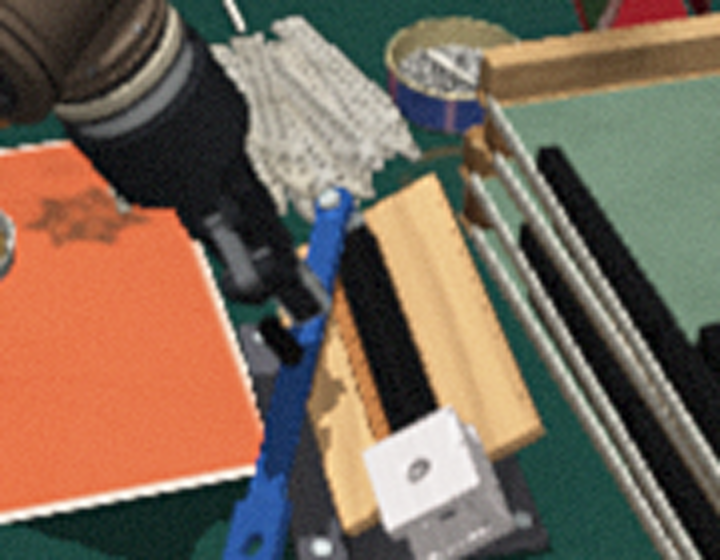

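View pics/top3.png

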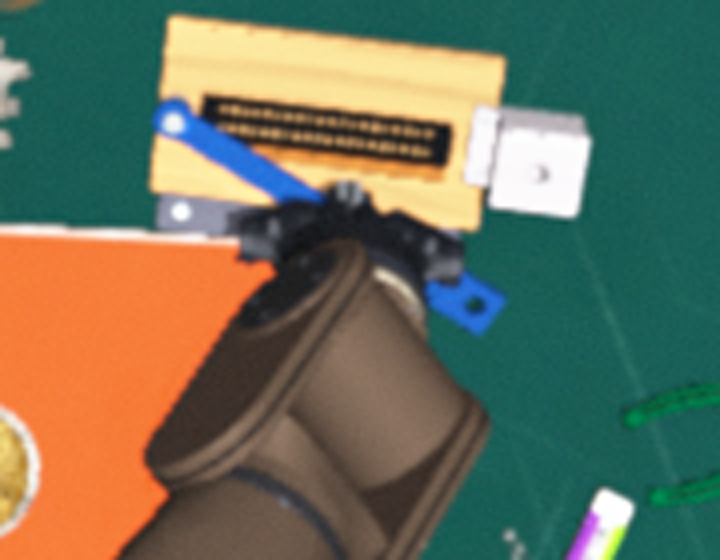

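Run:
```python
from h import *
th=.4586
for z in (25,55):
    X=W(-105*np.sin(th),90-105*np.cos(th),z)
    print(z,X,[((proj(n,X)-[260,190])*4).round(0) for n in ("side","top")],((proj("top",X)-[290,185])*6).round())
s=monitor.observe();T=Ro.from_euler('xyz',s["ee_rot"]).as_matrix()
for dz in (0,.019):
    X=s["position"]+T[:,2]*dz;print([((proj(n,X)-[260,190])*4).round(0) for n in ("side","top")])
```

```text
25 [ 0.51682179 -0.12876743  0.07340924] [array([293., 355.]), array([322., 209.])] [304. 344.]
55 [ 0.50187954 -0.12745247  0.09939   ] [array([265., 322.]), array([323., 228.])] [304. 372.]
[array([315., 316.]), array([350., 189.])]
[array([332., 338.]), array([349., 178.])]
```

Run:
```python
from h import *
s=monitor.observe();T=Ro.from_euler('xyz',s["ee_rot"]).as_matrix()
for n,(x,y) in (("side",(295,225)),("top",(320,215))):
    p=cv2.imread(f"pics/{n}3f.png")[y:y+60,x:x+70];p=cv2.resize(p,None,fx=9,fy=9,interpolation=cv2.INTER_CUBIC)
    for k,dz in enumerate((-.019,0,.019)):
        u=(proj(n,s["position"]+T[:,2]*dz)-[x,y]+.5)*9-.5
        cv2.circle(p,tuple(int(a) for a in u),4,((0,255,0),(0,255,255),(255,0,255))[k],-1)
    cv2.imwrite(f"pics/{n}3z.png",p)
```

```text
(no output)
```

View pics/side3z.png

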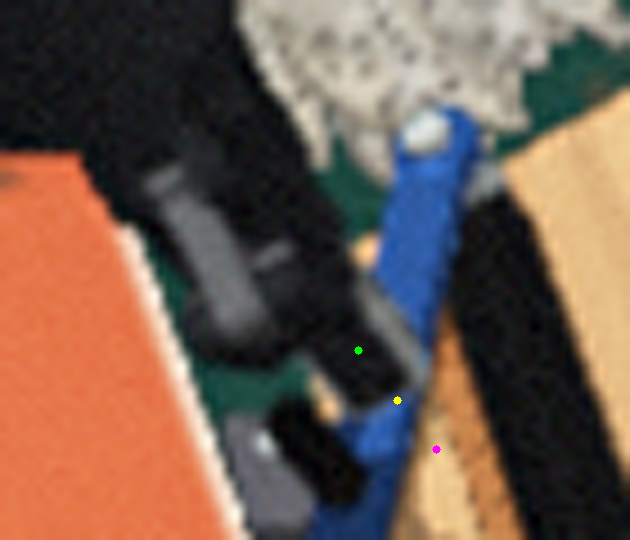

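View pics/top3z.png

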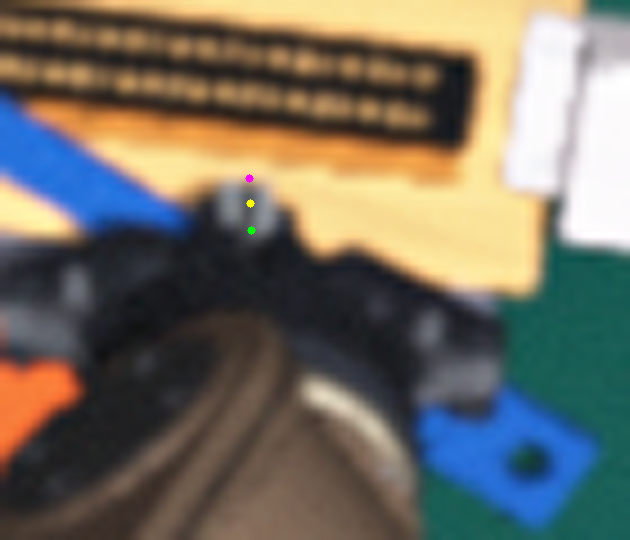

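Run:
```python
from h import *
s=monitor.observe();T=Ro.from_euler('xyz',s["ee_rot"]).as_matrix()
for a,b in (((250,184),(412,385)),((250,184),(390,395)),((250,235),(390,300))):
    X,e=tri((320+a[0]/9,215+a[1]/9),(295+b[0]/9,225+b[1]/9));print(X,e,"tool frame mm",(T.T@(X-s["position"])*1000).round(1))
d=np.load("pics/top0.npz")
for n in("side","top"):
    p,dd=vision.capture(n)
    c=CI[n];K=np.linalg.inv(c["intrinsics"])
    vs,us=np.mgrid[225:290,295:365] if n=="side" else np.mgrid[215:275,320:390]
    Z=dd[vs,us].ravel();P=(K@np.vstack([us.ravel(),vs.ravel(),np.ones(us.size)]))*Z
    X=(c["R"].T@(P-c["t"][:,None])).T
    L=(X-s["position"])@T*1000
    m=(abs(L[:,0])<25)&(abs(L[:,1])<25)&(L[:,2]>-50)&(L[:,2]<30)
    print(n,m.sum());h=np.histogram(L[m,2],bins=np.arange(-50,31,5));print(h[0])
    q=L[m&(L[:,2]<20)];print(np.percentile(q,[5,50,95],axis=0).round(1))
```

```text
[ 0.52749032 -0.14258357  0.11367977] [np.float64(0.1465340841479163), np.float64(0.14653408414783373)] tool frame mm [-4.9 -0.3 -0.7]
[ 0.52519671 -0.14227208  0.11166568] [np.float64(2.4827223396238898), np.float64(2.4827223396238645)] tool frame mm [-1.9 -0.1 -0.1]
[ 0.51588664 -0.14190051  0.13957359] [np.float64(5.920908879590673), np.float64(5.920908879590481)] tool frame mm [ -7.7  -0.6 -29. ]
side 216
[12  2  7 19 23 18 30 12 13  9  9  6  9  7  8 32]
[[-11.  -14.2 -47.3]
 [ -0.3  -6.2 -18.7]
 [ 23.6  10.2  13.7]]
top 77
[ 7  8  4 10  8  8 12  4  0  0  0  0  0  0  6 10]
[[-11.4  -9.6 -45.6]
 [ -8.8   2.1 -28.7]
 [ -0.6  13.6 -14.9]]
```

The fingers passed over the post: the bar hasn't moved and there is no force. Both views put the shut fingertips about level with the reported TCP, not 19 mm ahead of it. I'll back off and go in 2 cm deeper.

>>> servo_tool([
  {"wx": 0,"wy": 0,"wz": 0,"dx": 0,"dy": 0.2,"dz": -1.0,"gripper": 0},
  {"wx": 0,"wy": 0,"wz": 0,"dx": 2,"dy": 0.5,"dz": -1.0,"gripper": 0},
  {"wx": 0,"wy": 0,"wz": 0,"dx": 4,"dy": 0.8,"dz": -1.0,"gripper": 0},
  {"wx": 0,"wy": 0,"wz": 0,"dx": 5.8,"dy": 1.2,"dz": -1.0,"gripper": 0},
  {"wx": 0,"wy": 0,"wz": 0,"dx": 5.8,"dy": 1.2,"dz": 0.5,"gripper": 0},
  {"wx": 0,"wy": 0,"wz": 0,"dx": 5.8,"dy": 1.2,"dz": 1.4,"gripper": 0},
  {"wx": 0,"wy": 0,"wz": 0,"dx": 5.8,"dy": 1.2,"dz": 1.9,"gripper": 0},
])

```text
t: 4.5
position: [0.4839, -0.1264, 0.0647]
ee_rot: [3.14, 0.52, 3.054]
force: [-0.3, -0.2, -0.3]
finger_gap: 0.0
```

```bash
python3 look.py 4
python3 - <<'E'
from h import *
s=monitor.observe();T=Ro.from_euler('xyz',s["ee_rot"]).as_matrix()
p=cv2.imread(f"pics/side4f.png")[235:315,280:370];p=cv2.resize(p,None,fx=7,fy=7,interpolation=cv2.INTER_CUBIC)
for k,dz in enumerate((-.019,0,.019)):
    u=(proj("side",s["position"]+T[:,2]*dz)-[280,235]+.5)*7-.5
    cv2.circle(p,tuple(int(a) for a in u),4,((0,255,0),(0,255,255),(255,0,255))[k],-1)
cv2.imwrite(f"pics/side4z.png",p)
E
```

```text
4.5 [-0.585 -0.122  2.415  0.582  0.448 -2.547] [-0.3 -0.2 -0.3]
R frame [-79.4  -4.7  34. ] force R [-0.4 -0.2 -0.1]
```

View pics/side4z.png

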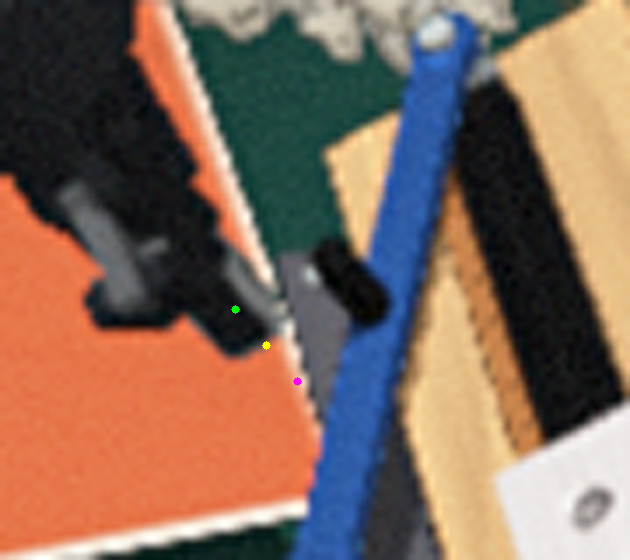

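The side view shows the fingertip at about (265,340), level with the post's lower half and clear of the bar. I push again.

>>> servo_tool([
  {"wx": 0,"wy": 0,"wz": 0,"dx": -0.8,"dy": -0.1,"dz": 0,"gripper": 0},
  {"wx": 0,"wy": 0,"wz": 0,"dx": -1.6,"dy": -0.3,"dz": 0,"gripper": 0},
  {"wx": 0,"wy": 0,"wz": 0,"dx": -2.4,"dy": -0.5,"dz": 0,"gripper": 0},
  {"wx": 0,"wy": 0,"wz": 0,"dx": -3.2,"dy": -0.7,"dz": 0,"gripper": 0},
  {"wx": 0,"wy": 0,"wz": 0,"dx": -4.0,"dy": -0.8,"dz": 0,"gripper": 0},
  {"wx": 0,"wy": 0,"wz": 0,"dx": -4.8,"dy": -0.9,"dz": 0,"gripper": 0},
  {"wx": 0,"wy": 0,"wz": 0,"dx": -5.4,"dy": -1.0,"dz": 0,"gripper": 0},
  {"wx": 0,"wy": 0,"wz": 0,"dx": -5.7,"dy": -1.0,"dz": 0,"gripper": 0},
  {"wx": 0,"wy": 0,"wz": 0,"dx": -5.7,"dy": -1.0,"dz": 0,"gripper": 0},
])

```text
t: 5.5
position: [0.5335, -0.1411, 0.0948]
ee_rot: [3.141, 0.523, 3.055]
force: [-0.2, 0.2, 0.1]
finger_gap: 0.0
```

```bash
python3 look.py 5
```

```text
5.5 [-0.548 -0.056  2.287  0.497  0.486 -2.425] [-0.2  0.2  0.1]
R frame [-20.5 -14.9  34.6] force R [-0.2  0.2  0.2]
```

View pics/side5.png

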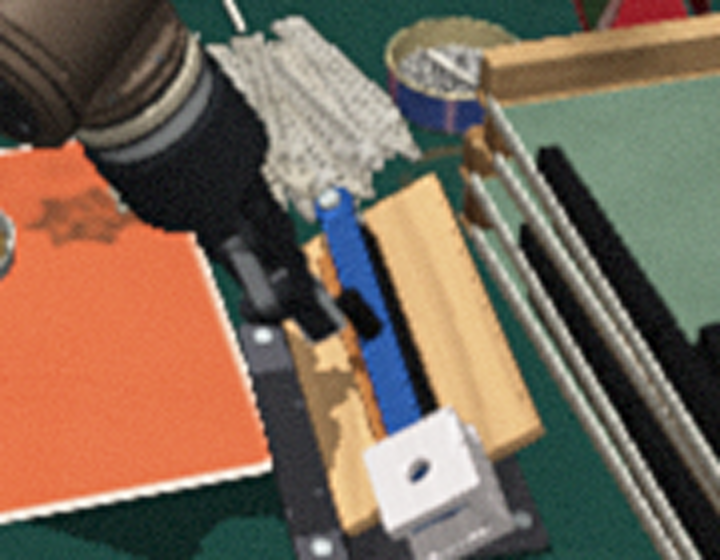

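View pics/top5.png

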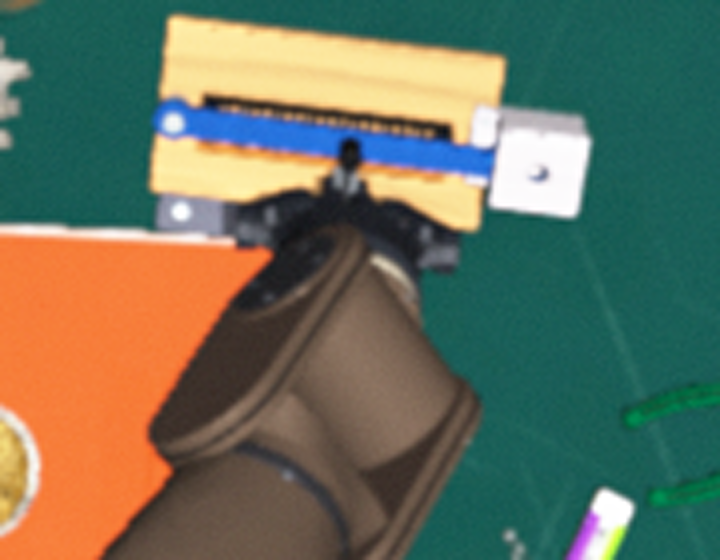

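The bar is nearly home: post at (350,152) in the top crop, and blue partly visible in the ear hole. A few more mm, watching the force.

>>> servo_tool([
  {"wx": 0,"wy": 0,"wz": 0,"dx": -0.2,"dy": 0,"dz": 0,"gripper": 0},
  {"wx": 0,"wy": 0,"wz": 0,"dx": -0.3,"dy": 0,"dz": 0,"gripper": 0},
  {"wx": 0,"wy": 0,"wz": 0,"dx": -0.3,"dy": 0,"dz": 0,"gripper": 0},
])

```text
t: 5.9
position: [0.5351, -0.141, 0.0954]
ee_rot: [3.141, 0.521, 3.055]
force: [-1.6, 0.3, -1.3]
finger_gap: -0.0001
```

>>> servo_tool([
  {"wx": 0,"wy": 0,"wz": 0,"dx": -0.1,"dy": 0,"dz": 0,"gripper": 0},
  {"wx": 0,"wy": 0,"wz": 0,"dx": -0.2,"dy": 0,"dz": 0,"gripper": 0},
  {"wx": 0,"wy": 0,"wz": 0,"dx": -0.2,"dy": 0,"dz": 0,"gripper": 0},
])

```text
t: 6.2
position: [0.5356, -0.1408, 0.0952]
ee_rot: [3.14, 0.518, 3.055]
force: [-6.6, -1.2, 0.6]
finger_gap: -0.0001
```

```bash
python3 look.py 6
python3 - <<'E'
import cv2
a=cv2.imread("pics/side6f.png")[270:330,340:410];b=cv2.imread("pics/top6f.png")[200:260,290:420]
cv2.imwrite("pics/a6.png",cv2.resize(a,None,fx=8,fy=8,interpolation=cv2.INTER_CUBIC));cv2.imwrite("pics/b6.png",cv2.resize(b,None,fx=6,fy=6,interpolation=cv2.INTER_CUBIC))
E
```

```text
6.2 [-0.545 -0.051  2.279  0.486  0.491 -2.412] [-6.6 -1.2  0.6]
R frame [-18.5 -14.5  34. ] force R [-5.3 -1.7  3.8]
```

View pics/a6.png

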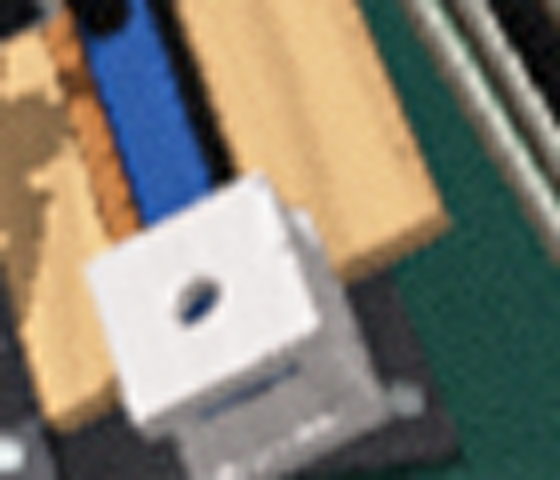

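View pics/b6.png

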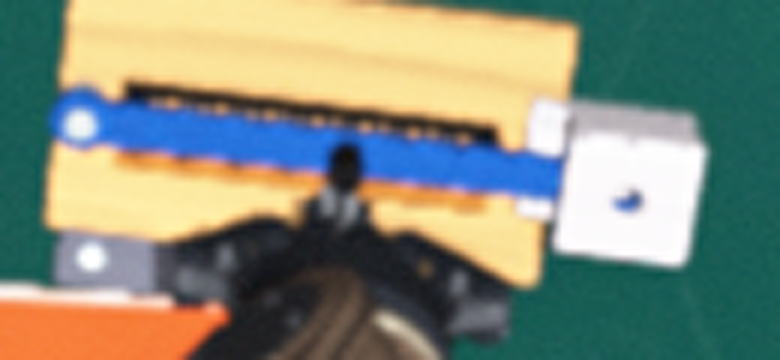

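>>> servo_tool([
  {"wx": 0,"wy": 0,"wz": 0,"dx": -0.15,"dy": 0,"dz": 0,"gripper": 0},
  {"wx": 0,"wy": 0,"wz": 0,"dx": -0.25,"dy": 0,"dz": 0,"gripper": 0},
  {"wx": 0,"wy": 0,"wz": 0,"dx": -0.25,"dy": 0,"dz": 0,"gripper": 0},
])

```text
t: 6.6
position: [0.5359, -0.1405, 0.0947]
ee_rot: [3.139, 0.514, 3.056]
force: [-12.6, -1.5, 1.1]
finger_gap: -0.0002
```

Run:
```python
from h import *
s=monitor.observe();print((RR.T@(s["position"]-O)*1000).round(1),(RR.T@s["force"]).round(1))
```

```text
[-18.5 -14.1  33.4] [-10.2  -2.6   7.2]
```

The arm is stalled at R x = -18.5 mm against 10 N. The finger half-width (11) plus the post radius (7) predicts about -18 at the stop, so the bar is home. I'll retreat.

>>> servo_tool([
  {"wx": 0,"wy": 0,"wz": 0,"dx": 1.0,"dy": 0,"dz": 0,"gripper": 0},
  {"wx": 0,"wy": 0,"wz": 0,"dx": 2.0,"dy": 0,"dz": -2,"gripper": 0},
  {"wx": 0,"wy": 0,"wz": 0,"dx": 2.0,"dy": 0,"dz": -5,"gripper": 2},
  {"wx": 0,"wy": 5,"wz": 0,"dx": 2.0,"dy": 0,"dz": -9,"gripper": 4.5},
  {"wx": 0,"wy": 11,"wz": 0,"dx": 1.0,"dy": 4,"dz": -12,"gripper": 4.5},
  {"wx": 0,"wy": 18,"wz": 0,"dx": 0.5,"dy": 8,"dz": -14,"gripper": 4.5},
])

```text
t: 7.2
position: [0.4726, -0.0564, 0.2208]
ee_rot: [-3.139, 0.21, 3.05]
force: [1.5, -0.4, 0.0]
finger_gap: 0.0447
```

```bash
python3 look.py 7
python3 - <<'E'
from h import *
Y=np.radians(-5.3)
go([.46,.05,.23],down(Y))
go([.3908,.2368,.14],down(Y))
import cv2
b=cv2.imread("pics/top7f.png")[200:260,290:420]
cv2.imwrite("pics/b7.png",cv2.resize(b,None,fx=6,fy=6,interpolation=cv2.INTER_CUBIC))
E
```

```text
7.2 [-0.362 -0.294  2.175  0.061  1.058 -1.865] [ 1.5 -0.4  0. ]
R frame [-16.4  64.1 177.9] force R [ 1.3 -0.3 -0.7]
d cm [ 2.25 10.1  -1.21] w deg [ 0.02 12.51  0.71] from [ 0.4764 -0.0526  0.2232] to [0.46 0.05 0.23]
d cm [12.39 28.17  5.74] w deg [ 0.02 12.51  0.71] from [ 0.4764 -0.0526  0.2232] to [0.3908 0.2368 0.14  ]
```

View pics/b7.png

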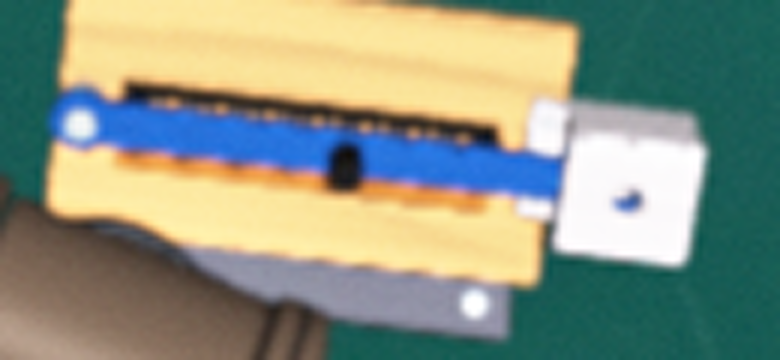

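Run:
```python
from h import *
def onR(n,u,v,z):
    o,d=ray(n,u,v);o2=RR.T@(o-O);d2=RR.T@d;return (o2+d2*(z-o2[2])/d2[2])*1000
tz=lambda u,v:(290+(u+.5)/6-.5,200+(v+.5)/6-.5)
p=cv2.imread("pics/top7f.png");h=cv2.cvtColor(p,cv2.COLOR_BGR2HSV)
m=(h[...,0]>100)&(h[...,0]<125)&(h[...,1]>140);m[:200]=0;m[260:]=0;m[:,:300]=0;m[:,384:]=0
L=[]
for u in list(range(314,338,3))+list(range(356,382,3)):
    v=np.flatnonzero(m[:,u]);v=v[(v>205)&(v<250)];q=onR("top",u,v.mean(),.025);L.append(q[:2]);
L=np.array(L);print(L.round(1));k=np.polyfit(L[:,1],L[:,0],1);print(k,"slope rad (theta=+slope)")
print(onR("top",*tz(79,123),.025))
```

```text
[[  0.6  64.9]
 [  0.2  57.7]
 [ -0.2  50.6]
 [ -0.5  43.4]
 [ -0.9  36.2]
 [ -0.1  29.2]
 [ -0.4  22. ]
 [ -0.8  14.9]
 [ -0.9 -35. ]
 [ -1.3 -42.2]
 [ -1.7 -49.3]
 [ -0.8 -56.3]
 [  0.  -63.3]
 [  0.9 -70.3]
 [ -1.9 -77.8]
 [ -1.1 -84.8]
 [ -1.5 -92. ]]
[ 0.0066371  -0.51859864] slope rad (theta=+slope)
[-1.63902884 91.37571939 25.        ]
```

>>> servo_tool([
  {"wx": 0,"wy": 6,"wz": 0,"dx": 0.8,"dy": 4,"dz": -0.5,"gripper": 4.5},
  {"wx": 0,"wy": 12.5,"wz": 0.7,"dx": 2.2,"dy": 8,"dz": -1,"gripper": 4.5},
  {"wx": 0,"wy": 12.5,"wz": 0.7,"dx": 4,"dy": 12.5,"dz": -0.5,"gripper": 4.5},
  {"wx": 0,"wy": 12.5,"wz": 0.7,"dx": 6,"dy": 16.5,"dz": 0,"gripper": 4.5},
  {"wx": 0,"wy": 12.5,"wz": 0.7,"dx": 8,"dy": 20.5,"dz": 1,"gripper": 4.5},
  {"wx": 0,"wy": 12.5,"wz": 0.7,"dx": 10,"dy": 24,"dz": 2,"gripper": 4.5},
  {"wx": 0,"wy": 12.5,"wz": 0.7,"dx": 12,"dy": 27.5,"dz": 4,"gripper": 4.5},
  {"wx": 0,"wy": 12.5,"wz": 0.7,"dx": 12.4,"dy": 28.2,"dz": 4.7,"gripper": 4.5},
  {"wx": 0,"wy": 12.5,"wz": 0.7,"dx": 12.4,"dy": 28.2,"dz": 4.7,"gripper": 4.5},
])

```text
t: 8.2
position: [0.3839, 0.2352, 0.1431]
ee_rot: [3.141, -0.014, 3.045]
force: [0.2, -0.5, 0.9]
finger_gap: 0.0447
```

```bash
cat > lookp.py <<'E'
import sys
from h import *
s=monitor.observe();print(s["t"],s["position"].round(4),s["joints"].round(3),s["force"].round(1),s["finger_gap"])
T=Ro.from_euler('xyz',s["ee_rot"]).as_matrix()
for n,(x,y) in (("side",(205,135)),("top",(145,255))):
    p,d=vision.capture(n);cv2.imwrite(f"pics/{n}{sys.argv[1]}f.png",p);p=p[y:y+90,x:x+90];p=cv2.resize(p,None,fx=6,fy=6,interpolation=cv2.INTER_CUBIC)
    for k,dz in enumerate((0,.019)):
        u=(proj(n,s["position"]+T[:,2]*dz)-[x,y]+.5)*6-.5
        cv2.circle(p,tuple(int(a) for a in u),3,((0,255,255),(255,0,255))[k],-1)
    cv2.imwrite(f"pics/{n}{sys.argv[1]}.png",p)
a,b=[cv2.imread(f"pics/{n}{sys.argv[1]}.png") for n in ("side","top")]
cv2.imwrite(f"pics/both{sys.argv[1]}.png",cv2.resize(np.hstack([a,b]),(800,400)))
go([.3908,.2368,.088],down(np.radians(-5.3)))
E
python3 lookp.py 8
```

```text
8.2 [0.3839 0.2352 0.1431] [ 0.32  -0.13   2.178  0.007  1.105 -1.158] [ 0.2 -0.5  0.9] 0.04474507663895023
d cm [-0.5   0.27  5.74] w deg [ 0.11 -0.57 -0.39] from [0.3861 0.2345 0.1454] to [0.3908 0.2368 0.088 ]
```

View pics/both8.png

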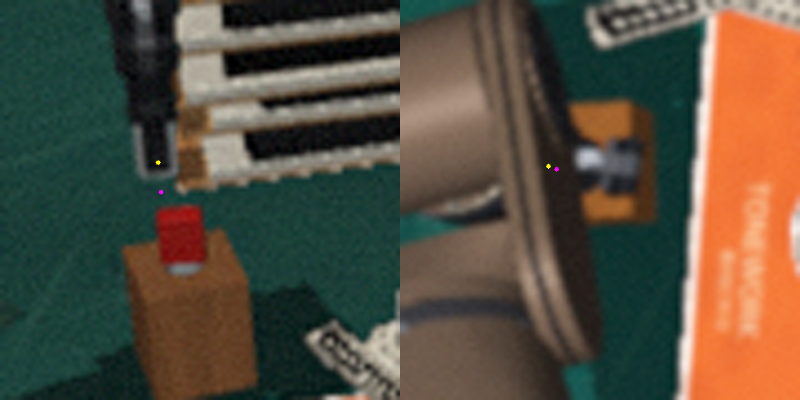

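The bar angle measured from above is about 0.007 rad, so it is home. In the side view the open tips hang just above the red head at (182,235). I'll align first, then let the arm settle.

>>> servo_tool([
  {"wx": 0,"wy": 0,"wz": 0,"dx": -0.2,"dy": 0.1,"dz": 0.5,"gripper": 4.5},
  {"wx": 0,"wy": 0,"wz": 0,"dx": -0.2,"dy": 0.1,"dz": 1,"gripper": 4.5},
  {"wx": 0,"wy": 0,"wz": 0,"dx": -0.2,"dy": 0.1,"dz": 1,"gripper": 4.5},
  {"wx": 0,"wy": 0,"wz": 0,"dx": -0.2,"dy": 0.1,"dz": 1,"gripper": 4.5},
])

```text
t: 8.7
position: [0.3876, 0.2355, 0.1352]
ee_rot: [3.14, -0.011, 3.042]
force: [-0.4, -0.7, 0.6]
finger_gap: 0.045
```

```bash
python3 lookp.py 9
```

```text
8.7 [0.3876 0.2355 0.1352] [ 0.318 -0.112  2.179  0.007  1.084 -1.156] [-0.4 -0.7  0.6] 0.044979826022576413
d cm [-0.35  0.12  4.74] w deg [ 0.1  -0.59 -0.39] from [0.3877 0.2358 0.1354] to [0.3908 0.2368 0.088 ]
```

View pics/both9.png

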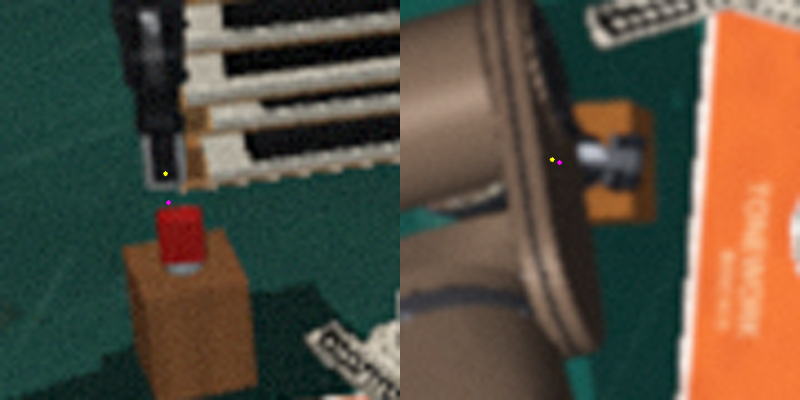

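>>> servo_tool([
  {"wx": 0,"wy": -0.6,"wz": -0.4,"dx": -0.35,"dy": 0.12,"dz": 0.5,"gripper": 4.5},
  {"wx": 0,"wy": -0.6,"wz": -0.4,"dx": -0.35,"dy": 0.12,"dz": 1.5,"gripper": 4.5},
  {"wx": 0,"wy": -0.6,"wz": -0.4,"dx": -0.35,"dy": 0.12,"dz": 2.5,"gripper": 4.5},
  {"wx": 0,"wy": -0.6,"wz": -0.4,"dx": -0.35,"dy": 0.12,"dz": 3.4,"gripper": 4.5},
  {"wx": 0,"wy": -0.6,"wz": -0.4,"dx": -0.35,"dy": 0.12,"dz": 3.7,"gripper": 4.5},
  {"wx": 0,"wy": -0.6,"wz": -0.4,"dx": -0.35,"dy": 0.12,"dz": 3.7,"gripper": 4.5},
])

```text
t: 9.4
position: [0.39, 0.2367, 0.0972]
ee_rot: [3.141, -0.002, 3.05]
force: [0.3, -0.4, -0.1]
finger_gap: 0.045
```

```bash
python3 lookp.py 10
```

```text
9.4 [0.39   0.2367 0.0972] [ 3.220e-01 -5.100e-02  2.201e+00  2.000e-03  9.930e-01 -1.158e+00] [ 0.3 -0.4 -0.1] 0.044978875768737964
d cm [-0.   -0.02  1.03] w deg [ 0.1  -0.01  0.04] from [0.3908 0.237  0.0983] to [0.3908 0.2368 0.088 ]
```

View pics/both10.png

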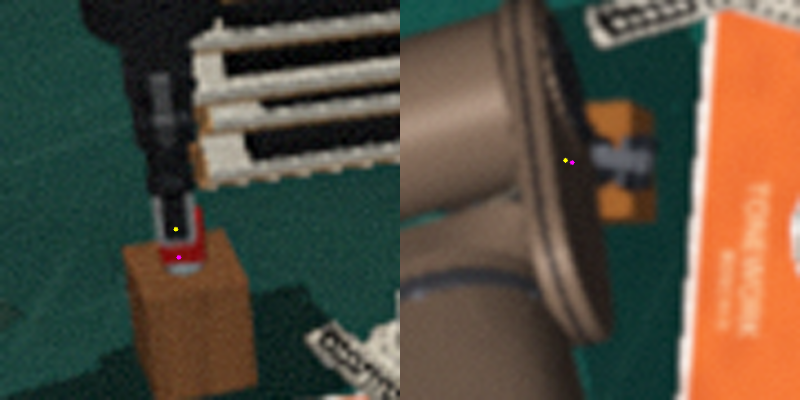

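Run:
```python
from h import *
for v in (241,245):
  o,d=ray("side",205+178/4.444,135+v/4.444)
  for y in (.200,.208,.2145): print(v,y,(o+d*(y-o[1])/d[1]).round(4))
```

```text
241 0.2 [0.3878 0.2    0.1113]
241 0.208 [0.3885 0.208  0.1062]
241 0.2145 [0.3891 0.2145 0.102 ]
245 0.2 [0.3875 0.2    0.1087]
245 0.208 [0.3883 0.208  0.1036]
245 0.2145 [0.3889 0.2145 0.0994]
```

>>> servo_tool([
  {"wx": 0,"wy": 0,"wz": 0,"dx": 0,"dy": 0,"dz": 0.5,"gripper": 4.5},
  {"wx": 0,"wy": 0,"wz": 0,"dx": 0,"dy": 0,"dz": 1.0,"gripper": 4.5},
  {"wx": 0,"wy": 0,"wz": 0,"dx": 0,"dy": 0,"dz": 1.4,"gripper": 4.5},
  {"wx": 0,"wy": 0,"wz": 0,"dx": 0,"dy": 0,"dz": 1.4,"gripper": 3.0},
  {"wx": 0,"wy": 0,"wz": 0,"dx": 0,"dy": 0,"dz": 1.4,"gripper": 3.0},
])

```text
t: 10.0
position: [0.3905, 0.2369, 0.084]
ee_rot: [3.14, -0.001, 3.05]
force: [0.5, -0.2, 0.2]
finger_gap: 0.03
```

```bash
python3 lookp.py 11
python3 - <<'E'
import cv2
p=cv2.imread("pics/side11f.png")[165:215,220:275];cv2.imwrite("pics/s11z.png",cv2.resize(p,None,fx=10,fy=10,interpolation=cv2.INTER_CUBIC))
E
```

```text
10.0 [0.3905 0.2369 0.084 ] [ 3.220e-01 -2.800e-02  2.208e+00  2.000e-03  9.620e-01 -1.158e+00] [ 0.5 -0.2  0.2] 0.030049913986293975
d cm [-0.01 -0.02 -0.36] w deg [0.1  0.   0.04] from [0.3908 0.237  0.0844] to [0.3908 0.2368 0.088 ]
```

View pics/s11z.png

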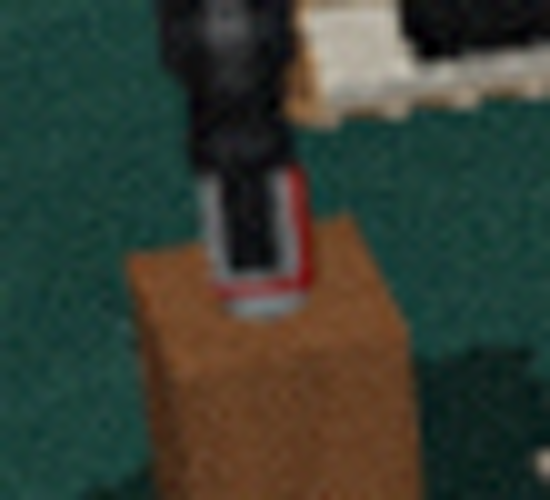

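The side view shows the near finger at (255,270), beside the head and just above the collar at (262,305). No contact force yet. I close.

>>> servo_tool([
  {"wx": 0,"wy": 0,"wz": 0,"dx": -0.1,"dy": 0,"dz": 0,"gripper": 2.0},
  {"wx": 0,"wy": 0,"wz": 0,"dx": -0.1,"dy": 0,"dz": 0,"gripper": 0.5},
  {"wx": 0,"wy": 0,"wz": 0,"dx": -0.1,"dy": 0,"dz": 0,"gripper": 0.5},
  {"wx": 0,"wy": 0,"wz": 0,"dx": -0.1,"dy": 0,"dz": 0,"gripper": 0.5},
  {"wx": 0,"wy": 0,"wz": 0,"dx": -0.1,"dy": 0,"dz": 0,"gripper": 0.5},
], squeeze=60)

```text
t: 10.6
position: [0.3919, 0.2365, 0.0845]
ee_rot: [3.141, 0.0, 3.05]
force: [0.0, -3.4, 2.9]
finger_gap: 0.0126
```

```bash
python3 lookp.py 12
python3 - <<'E'
import cv2
p=cv2.imread("pics/side12f.png")[165:215,220:275];cv2.imwrite("pics/s12z.png",cv2.resize(p,None,fx=10,fy=10,interpolation=cv2.INTER_CUBIC))
E
```

```text
10.6 [0.3919 0.2365 0.0845] [ 3.200e-01 -2.700e-02  2.205e+00  1.000e-03  9.630e-01 -1.159e+00] [ 0.  -3.4  2.9] 0.012629725628188829
d cm [ 0.11  0.02 -0.35] w deg [0.05 0.02 0.05] from [0.3919 0.2365 0.0845] to [0.3908 0.2368 0.088 ]
```

View pics/s12z.png

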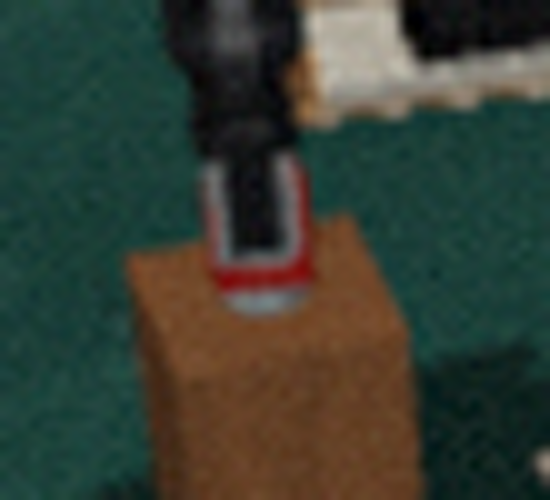

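The head is gripped (gap 12.6 mm) and the collar is still seated on the block. The pin origin is therefore 10.5 mm ahead of the TCP. I lift it.

>>> servo_tool([
  {"wx": 0,"wy": 0,"wz": 0,"dx": 0,"dy": 0,"dz": -1,"gripper": 0.5},
  {"wx": 0,"wy": 0,"wz": 0,"dx": 0,"dy": 0,"dz": -3,"gripper": 0.5},
  {"wx": 0,"wy": 0,"wz": 0,"dx": 0,"dy": 0,"dz": -5,"gripper": 0.5},
  {"wx": 0,"wy": 0,"wz": 0,"dx": 0,"dy": 0,"dz": -7,"gripper": 0.5},
  {"wx": 0,"wy": 0,"wz": 0,"dx": 0,"dy": 0,"dz": -10,"gripper": 0.5},
  {"wx": 0,"wy": 0,"wz": 0,"dx": 0,"dy": 0,"dz": -13,"gripper": 0.5},
  {"wx": 0,"wy": 0,"wz": 0,"dx": 0,"dy": 0,"dz": -14.5,"gripper": 0.5},
  {"wx": 0,"wy": 0,"wz": 0,"dx": 0,"dy": 0,"dz": -14.5,"gripper": 0.5},
])

```text
t: 11.5
position: [0.3929, 0.2378, 0.2326]
ee_rot: [3.136, 0.005, 3.05]
force: [-1.1, 0.8, 1.0]
finger_gap: 0.0126
```

```bash
python3 lookp.py 13
python3 - <<'E'
from h import *
go([.45,.0,.23],down(YAW))
go(W(-3,-120,155),TR)
E
```

```text
11.5 [0.3929 0.2378 0.2326] [ 0.321 -0.219  2.083  0.004  1.27  -1.159] [-1.1  0.8  1. ] 0.012644447806682379
d cm [ 0.02 -0.06 14.09] w deg [ 0.15 -0.05  0.04] from [0.3911 0.237  0.2289] to [0.3908 0.2368 0.088 ]
d cm [ -8.03 -23.06  -0.18] w deg [ 0.15 -0.05 -0.23] from [0.3911 0.237  0.2289] to [0.45 0.   0.23]
d cm [-13.18 -46.87   1.98] w deg [  0.09 -30.05  -0.26] from [0.3911 0.237  0.2289] to [ 0.4794 -0.2418  0.2077]
```

View pics/side13.png

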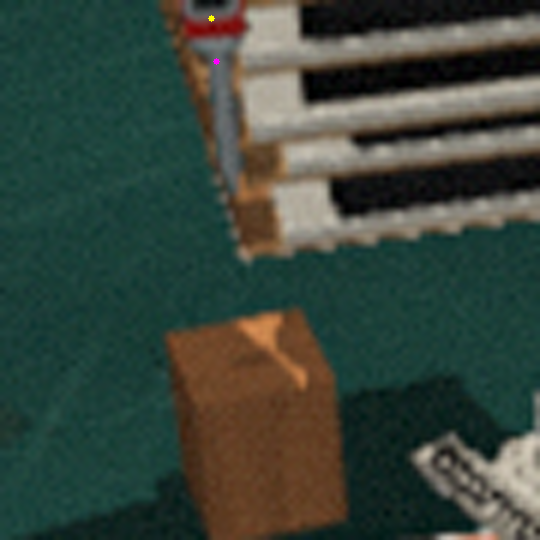

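The pin is out of the block and hangs straight. I carry it to the clevis.

>>> servo_tool([
  {"wx": 0,"wy": 0,"wz": 0,"dx": -1.5,"dy": -4.5,"dz": 0,"gripper": 0.5},
  {"wx": 0,"wy": 0,"wz": 0,"dx": -3.5,"dy": -9,"dz": 0,"gripper": 0.5},
  {"wx": 0,"wy": 0,"wz": 0,"dx": -5.5,"dy": -13.5,"dz": 0,"gripper": 0.5},
  {"wx": 0,"wy": 0,"wz": 0,"dx": -7.5,"dy": -18,"dz": 0,"gripper": 0.5},
  {"wx": 0,"wy": 0,"wz": 0,"dx": -9,"dy": -22.5,"dz": 0,"gripper": 0.5},
  {"wx": 0,"wy": -5,"wz": 0,"dx": -10.5,"dy": -27,"dz": 0,"gripper": 0.5},
  {"wx": 0,"wy": -10,"wz": 0,"dx": -11.5,"dy": -31.5,"dz": 0,"gripper": 0.5},
  {"wx": 0,"wy": -15,"wz": 0,"dx": -12.5,"dy": -36,"dz": 0,"gripper": 0.5},
  {"wx": 0,"wy": -20,"wz": 0,"dx": -13,"dy": -40,"dz": 0.5,"gripper": 0.5},
  {"wx": 0,"wy": -25,"wz": 0,"dx": -13,"dy": -43.5,"dz": 1,"gripper": 0.5},
])

```text
t: 12.6
position: [0.4806, -0.21, 0.2169]
ee_rot: [3.139, 0.438, 3.047]
force: [-0.1, 0.6, -1.2]
finger_gap: 0.013
```

>>> servo_tool([
  {"wx": 0,"wy": -5,"wz": 0,"dx": -0.2,"dy": -2,"dz": 0.5,"gripper": 0.5},
  {"wx": 0,"wy": -5,"wz": 0,"dx": -0.2,"dy": -3.3,"dz": 0.5,"gripper": 0.5},
  {"wx": 0,"wy": -5,"wz": 0,"dx": -0.2,"dy": -3.3,"dz": 0.5,"gripper": 0.5},
  {"wx": 0,"wy": -5,"wz": 0,"dx": -0.2,"dy": -3.3,"dz": 0.5,"gripper": 0.5},
])

```text
t: 13.0
position: [0.4824, -0.2412, 0.2146]
ee_rot: [3.139, 0.522, 3.049]
force: [-0.1, -0.1, -1.1]
finger_gap: 0.0124
```

```bash
cat > lookc.py <<'E'
import sys
from h import *
s=monitor.observe();print(s["t"],s["position"].round(4),s["joints"].round(3),s["force"].round(1),s["finger_gap"])
T=Ro.from_euler('xyz',s["ee_rot"]).as_matrix()
print("R frame",(RR.T@(s["position"]-O)*1000).round(1),"pin axis in R",(RR.T@-T[:,2]).round(4),"force R",(RR.T@s["force"]).round(1))
for n,(x,y) in (("side",(320,210)),("top",(340,180))):
    p,d=vision.capture(n);cv2.imwrite(f"pics/{n}{sys.argv[1]}f.png",p);p=p[y:y+110,x:x+90];p=cv2.resize(p,None,fx=5,fy=5,interpolation=cv2.INTER_CUBIC)
    for X,c in ((s["position"]+T[:,2]*.0105,(0,255,255)),(s["position"]+T[:,2]*.0785,(255,0,255)),(W(0,-125,41),(0,255,0))):
        u=(proj(n,X)-[x,y]+.5)*5-.5
        cv2.circle(p,tuple(int(a) for a in u),2,c,-1)
    cv2.imwrite(f"pics/{n}{sys.argv[1]}.png",p)
a,b=[cv2.imread(f"pics/{n}{sys.argv[1]}.png") for n in ("side","top")]
h=np.hstack([a,b]);cv2.imwrite(f"pics/both{sys.argv[1]}.png",cv2.resize(h,(800,int(800*h.shape[0]/h.shape[1]))))
go(W(0,-125,135),TR)
E
python3 lookc.py 14
```

```text
13.0 [ 0.4824 -0.2412  0.2146] [-0.815 -0.255  2.209  0.463  0.837 -2.546] [-0.1 -0.1 -1.1] 0.012379655412576176
R frame [   3.  -119.2  159.5] pin axis in R [ 1.6e-03 -5.0e-04  1.0e+00] force R [-0.7 -0.1 -0.9]
d cm [ 0.34 -0.64  2.48] w deg [ 0.03 -0.03 -0.15] from [ 0.4828 -0.2407  0.2151] to [ 0.4915 -0.2479  0.1919]
```

View pics/both14.png

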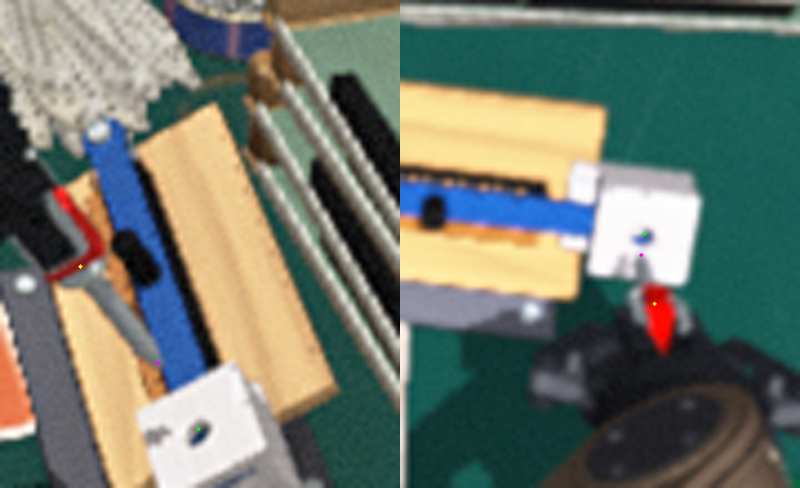

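The predicted tip and the seen tip agree in both views. I align above the hole, then check at zoom.

>>> servo_tool([
  {"wx": 0,"wy": 0,"wz": 0,"dx": 0.3,"dy": -0.6,"dz": 0.8,"gripper": 0.5},
  {"wx": 0,"wy": 0,"wz": 0,"dx": 0.3,"dy": -0.6,"dz": 1.6,"gripper": 0.5},
  {"wx": 0,"wy": 0,"wz": 0,"dx": 0.3,"dy": -0.6,"dz": 1.9,"gripper": 0.5},
  {"wx": 0,"wy": 0,"wz": 0,"dx": 0.3,"dy": -0.6,"dz": 1.9,"gripper": 0.5},
  {"wx": 0,"wy": 0,"wz": 0,"dx": 0.3,"dy": -0.6,"dz": 1.9,"gripper": 0.5},
])

```text
t: 13.6
position: [0.4885, -0.248, 0.1965]
ee_rot: [3.139, 0.523, 3.049]
force: [-0.1, -0.3, -0.7]
finger_gap: 0.0131
```

```bash
python3 lookc.py 15
python3 - <<'E'
import cv2,numpy as np
a=cv2.imread("pics/side15f.png")[255:325,335:395];b=cv2.imread("pics/top15f.png")[205:275,370:430]
cv2.imwrite("pics/z15.png",cv2.resize(np.hstack([a,b]),None,fx=6.5,fy=6.5,interpolation=cv2.INTER_CUBIC))
E
```

```text
13.6 [ 0.4885 -0.248   0.1965] [-0.815 -0.209  2.208  0.483  0.797 -2.575] [-0.1 -0.3 -0.7] 0.013100301256784854
R frame [  -0.3 -125.4  140.5] pin axis in R [7.e-04 1.e-04 1.e+00] force R [-0.4 -0.3 -0.5]
d cm [-0.01  0.07  0.59] w deg [-0.04  0.   -0.24] from [ 0.4885 -0.2483  0.197 ] to [ 0.4915 -0.2479  0.1919]
```

View pics/z15.png

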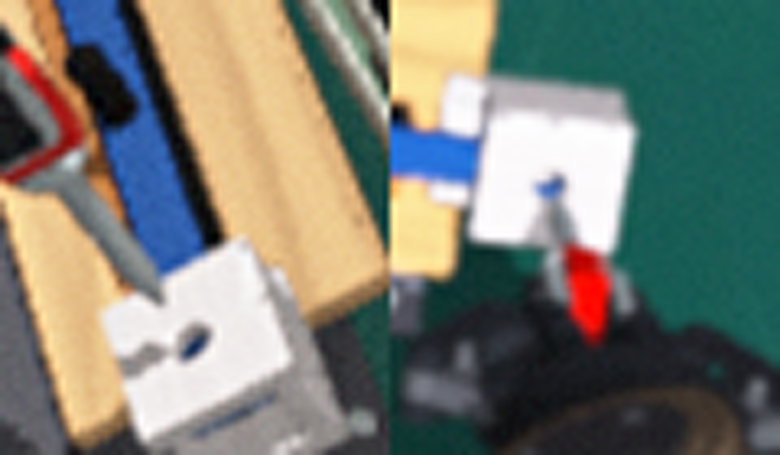

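Run:
```python
from h import *
f=6.5
S=lambda u,v:(335+(u+.5)/f-.5,255+(v+.5)/f-.5); Tt=lambda u,v:(370+(u-390+.5)/f-.5,205+(v+.5)/f-.5)
for k,a,b in (("tip",(549,198),(160,300)),("tip2",(551,196),(158,301)),("hole",(550,187),(194,340))):
    X,e=tri(Tt(*a),S(*b));print(k,(RR.T@(X-O)*1000).round(1),np.round(e,1))
s=monitor.observe();T=Ro.from_euler('xyz',s["ee_rot"]).as_matrix();X=s["position"]+T[:,2]*.0785
print("pred tip",(RR.T@(X-O)*1000).round(1))
for n,g in (("side",lambda p:((p-[335,255]+.5)*f-.5)),("top",lambda p:((p-[370,205]+.5)*f-.5+[390,0]))):
    print(n,"tip pred",g(proj(n,X)).round(),"hole pred",g(proj(n,W(0,-125,41))).round())
```

```text
tip [  -1.1 -122.1   57.7] [0.4 0.4]
tip2 [  -1.  -122.6   57.9] [1.1 1.1]
hole [  -1.6 -124.6   39.6] [1.3 1.3]
pred tip [-1.000e-01 -1.258e+02  6.240e+01]
side tip pred [160. 298.] hole pred [193. 337.]
top tip pred [561. 202.] hole pred [553. 181.]
```

>>> servo_tool([
  {"wx": 0,"wy": 0,"wz": 0,"dx": 0,"dy": -0.05,"dz": 0.7,"gripper": 0.5},
  {"wx": 0,"wy": 0,"wz": 0,"dx": 0,"dy": -0.05,"dz": 1.4,"gripper": 0.5},
  {"wx": 0,"wy": 0,"wz": 0,"dx": 0,"dy": -0.05,"dz": 2.1,"gripper": 0.5},
  {"wx": 0,"wy": 0,"wz": 0,"dx": 0,"dy": -0.05,"dz": 2.5,"gripper": 0.5},
  {"wx": 0,"wy": 0,"wz": 0,"dx": 0,"dy": -0.05,"dz": 2.5,"gripper": 0.5},
])

```text
t: 14.2
position: [0.5007, -0.2494, 0.1739]
ee_rot: [3.138, 0.522, 3.048]
force: [-0.8, -0.1, 0.0]
finger_gap: 0.0128
```

```bash
python3 lookc.py 16
python3 - <<'E'
import cv2,numpy as np
a=cv2.imread("pics/side16f.png")[255:325,335:395];b=cv2.imread("pics/top16f.png")[205:275,370:430]
cv2.imwrite("pics/z16.png",cv2.resize(np.hstack([a,b]),None,fx=6.5,fy=6.5,interpolation=cv2.INTER_CUBIC))
E
```

```text
14.2 [ 0.5007 -0.2494  0.1739] [-0.797 -0.149  2.202  0.501  0.743 -2.59 ] [-0.8 -0.1  0. ] 0.012775440542874768
R frame [  -1.  -125.8  114.8] pin axis in R [ 1.8e-03 -7.0e-04  1.0e+00] force R [-0.6 -0.1  0.4]
d cm [-0.04  0.11 -1.95] w deg [-0.02 -0.03 -0.25] from [ 0.5008 -0.2498  0.1749] to [ 0.4915 -0.2479  0.1919]
```

View pics/z16.png

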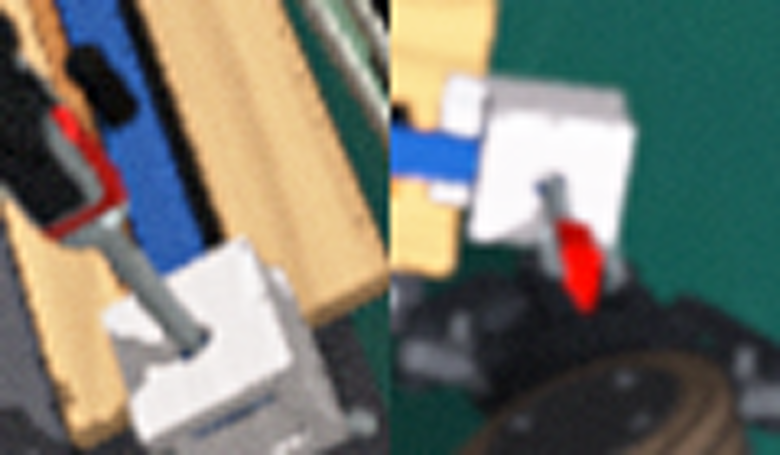

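The tip is entering the upper hole at (195,340) in the side view, with no contact force. I continue down.

>>> servo_tool([
  {"wx": 0,"wy": 0,"wz": 0,"dx": 0,"dy": 0,"dz": 0.5,"gripper": 0.5},
  {"wx": 0,"wy": 0,"wz": 0,"dx": 0,"dy": 0,"dz": 1.0,"gripper": 0.5},
  {"wx": 0,"wy": 0,"wz": 0,"dx": 0,"dy": 0,"dz": 1.4,"gripper": 0.5},
  {"wx": 0,"wy": 0,"wz": 0,"dx": 0,"dy": 0,"dz": 1.4,"gripper": 0.5},
])

```text
t: 14.7
position: [0.5077, -0.2503, 0.1621]
ee_rot: [3.139, 0.523, 3.048]
force: [-0.4, 0.0, -0.4]
finger_gap: 0.0128
```

```bash
python3 lookc.py 17
python3 - <<'E'
import cv2,numpy as np
a=cv2.imread("pics/side17f.png")[255:325,335:395];b=cv2.imread("pics/top17f.png")[205:275,370:430]
cv2.imwrite("pics/z17.png",cv2.resize(np.hstack([a,b]),None,fx=6.5,fy=6.5,interpolation=cv2.INTER_CUBIC))
E
```

```text
14.7 [ 0.5077 -0.2503  0.1621] [-0.787 -0.116  2.197  0.513  0.713 -2.598] [-0.4  0.  -0.4] 0.012778646078976564
R frame [  -0.8 -126.   101. ] pin axis in R [1.1e-03 1.0e-04 1.0e+00] force R [-0.5 -0.  -0.1]
d cm [-0.06  0.1  -3.36] w deg [ 0.   -0.06 -0.25] from [ 0.5076 -0.2503  0.1625] to [ 0.4915 -0.2479  0.1919]
```

View pics/z17.png

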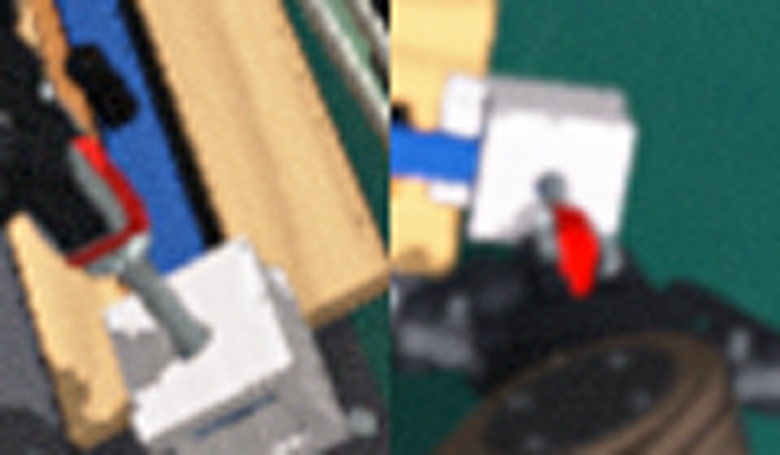

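>>> servo_tool([
  {"wx": 0,"wy": 0,"wz": 0,"dx": 0,"dy": 0,"dz": 0.5,"gripper": 0.5},
  {"wx": 0,"wy": 0,"wz": 0,"dx": 0,"dy": 0,"dz": 1.0,"gripper": 0.5},
  {"wx": 0,"wy": 0,"wz": 0,"dx": 0,"dy": 0,"dz": 1.5,"gripper": 0.5},
  {"wx": 0,"wy": 0,"wz": 0,"dx": 0,"dy": 0,"dz": 1.9,"gripper": 0.5},
  {"wx": 0,"wy": 0,"wz": 0,"dx": 0,"dy": 0,"dz": 1.9,"gripper": 0.5},
])

```text
t: 15.3
position: [0.5173, -0.2512, 0.1458]
ee_rot: [3.139, 0.523, 3.048]
force: [-0.6, 0.8, -0.8]
finger_gap: 0.0125
```

```bash
python3 lookc.py 18
```

```text
15.3 [ 0.5173 -0.2512  0.1458] [-0.773 -0.07   2.188  0.53   0.674 -2.612] [-0.6  0.8 -0.8] 0.012507342071923059
R frame [  -0.6 -126.1   82.1] pin axis in R [8.e-04 3.e-04 1.e+00] force R [-1.   0.7 -0.4]
d cm [-0.05  0.11 -5.26] w deg [-0.01 -0.05 -0.25] from [ 0.5171 -0.2512  0.1461] to [ 0.4915 -0.2479  0.1919]
```

The tip is now inside the lower ear with no contact. I seat it.

>>> servo_tool([
  {"wx": 0,"wy": 0,"wz": 0,"dx": 0,"dy": 0,"dz": 0.6,"gripper": 0.5},
  {"wx": 0,"wy": 0,"wz": 0,"dx": 0,"dy": 0,"dz": 1.2,"gripper": 0.5},
  {"wx": 0,"wy": 0,"wz": 0,"dx": 0,"dy": 0,"dz": 1.8,"gripper": 0.5},
  {"wx": 0,"wy": 0,"wz": 0,"dx": 0,"dy": 0,"dz": 2.3,"gripper": 0.5},
  {"wx": 0,"wy": 0,"wz": 0,"dx": 0,"dy": 0,"dz": 2.7,"gripper": 0.5},
  {"wx": 0,"wy": 0,"wz": 0,"dx": 0,"dy": 0,"dz": 2.8,"gripper": 0.5},
  {"wx": 0,"wy": 0,"wz": 0,"dx": 0,"dy": 0,"dz": 2.8,"gripper": 0.5},
])

```text
t: 16.1
position: [0.5311, -0.2525, 0.1218]
ee_rot: [3.139, 0.523, 3.049]
force: [-0.5, 1.1, -2.7]
finger_gap: 0.0128
```

```bash
python3 lookc.py 19
python3 - <<'E'
import cv2,numpy as np
a=cv2.imread("pics/side19f.png")[255:325,335:395];b=cv2.imread("pics/top19f.png")[205:275,370:430]
cv2.imwrite("pics/z19.png",cv2.resize(np.hstack([a,b]),None,fx=6.5,fy=6.5,interpolation=cv2.INTER_CUBIC))
E
```

```text
16.1 [ 0.5311 -0.2525  0.1218] [-7.540e-01 -2.000e-03  2.173e+00  5.590e-01  6.200e-01 -2.635e+00] [-0.5  1.1 -2.7] 0.012782062083922222
R frame [  -0.5 -126.1   54.4] pin axis in R [7.e-04 4.e-04 1.e+00] force R [-1.9  1.1 -2. ]
d cm [-0.04  0.11 -8.04] w deg [-0.03 -0.03 -0.25] from [ 0.5311 -0.2525  0.122 ] to [ 0.4915 -0.2479  0.1919]
```

View pics/z19.png

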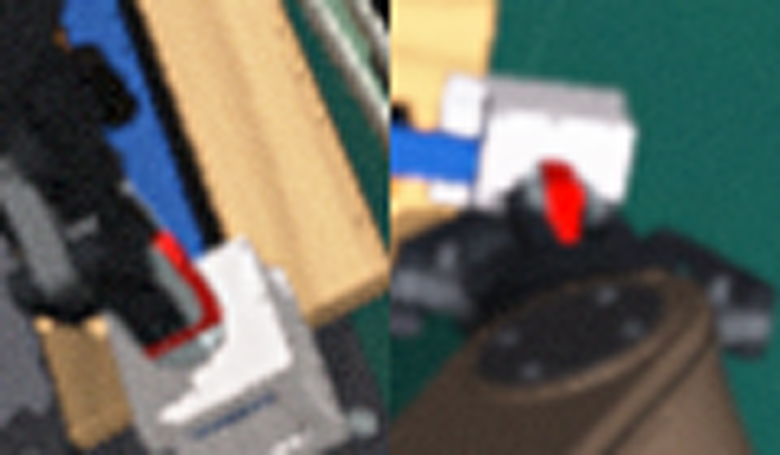

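>>> servo_tool([
  {"wx": 0,"wy": 0,"wz": 0,"dx": 0,"dy": 0,"dz": 0.1,"gripper": 0.5},
  {"wx": 0,"wy": 0,"wz": 0,"dx": 0,"dy": 0,"dz": 0.2,"gripper": 0.5},
  {"wx": 0,"wy": 0,"wz": 0,"dx": 0,"dy": 0,"dz": 0.3,"gripper": 0.5},
  {"wx": 0,"wy": 0,"wz": 0,"dx": 0,"dy": 0,"dz": 0.3,"gripper": 0.5},
])

```text
t: 16.6
position: [0.5323, -0.2527, 0.1201]
ee_rot: [3.14, 0.523, 3.05]
force: [-8.7, 2.3, 3.1]
finger_gap: 0.0131
```

```bash
python3 lookc.py 20
```

```text
16.6 [ 0.5323 -0.2527  0.1201] [-0.752  0.004  2.171  0.561  0.617 -2.638] [-8.7  2.3  3.1] 0.013147964787548417
R frame [  -0.4 -126.2   52.3] pin axis in R [ 0.001 -0.     1.   ] force R [-6.1  1.6  7.1]
d cm [-0.03  0.12 -8.28] w deg [-0.   -0.05 -0.2 ] from [ 0.5323 -0.2526  0.12  ] to [ 0.4915 -0.2479  0.1919]
```

>>> servo_tool([
  {"wx": 0,"wy": 0,"wz": 0,"dx": 0,"dy": 0,"dz": 0.1,"gripper": 0.5},
  {"wx": 0,"wy": 0,"wz": 0,"dx": 0,"dy": 0,"dz": 0.15,"gripper": 0.5},
  {"wx": 0,"wy": 0,"wz": 0,"dx": 0,"dy": 0,"dz": 0.15,"gripper": 0.5},
])

```text
t: 17.0
position: [0.5324, -0.2527, 0.12]
ee_rot: [3.14, 0.522, 3.052]
force: [-21.8, 5.3, 15.4]
finger_gap: 0.0127
```

```bash
python3 lookc.py 21;  python3 - <<'E'
import cv2,numpy as np
a=cv2.imread("pics/side21f.png")[255:325,335:395];b=cv2.imread("pics/top21f.png")[205:275,370:430]
cv2.imwrite("pics/z21.png",cv2.resize(np.hstack([a,b]),None,fx=6.5,fy=6.5,interpolation=cv2.INTER_CUBIC))
E
```

```text
17.0 [ 0.5324 -0.2527  0.12  ] [-0.753  0.005  2.17   0.561  0.618 -2.639] [-21.8   5.3  15.4] 0.01268212854522528
R frame [  -0.3 -126.2   52.1] pin axis in R [ 0.0021 -0.0011  1.    ] force R [-11.5   3.3  24.4]
d cm [-0.02  0.13 -8.29] w deg [ 0.06 -0.11 -0.08] from [ 0.5324 -0.2527  0.12  ] to [ 0.4915 -0.2479  0.1919]
```

View pics/z21.png

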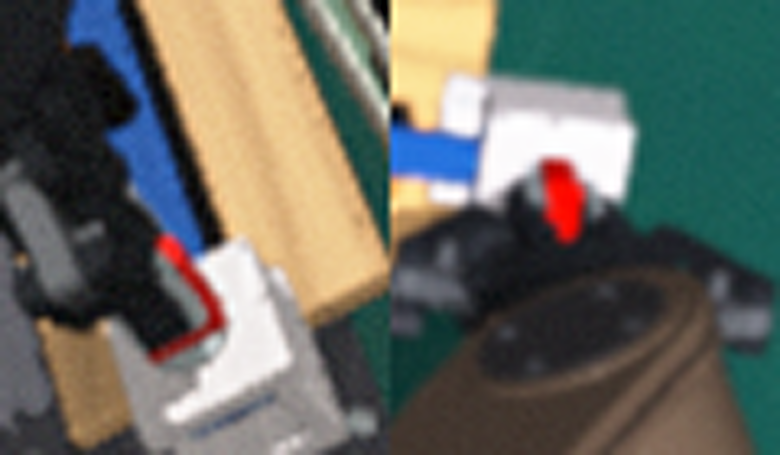

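Seated: 24 N along the normal and no further travel. I unload, open the jaws, then withdraw.

>>> servo_tool([
  {"wx": 0,"wy": 0,"wz": 0,"dx": 0,"dy": 0,"dz": -0.3,"gripper": 0.5},
  {"wx": 0,"wy": 0,"wz": 0,"dx": 0,"dy": 0,"dz": -0.3,"gripper": 1.3},
  {"wx": 0,"wy": 0,"wz": 0,"dx": 0,"dy": 0,"dz": -0.3,"gripper": 3.5},
  {"wx": 0,"wy": 0,"wz": 0,"dx": 0,"dy": 0,"dz": -0.3,"gripper": 4.5},
  {"wx": 0,"wy": 0,"wz": 0,"dx": 0,"dy": 0,"dz": -0.3,"gripper": 4.5},
  {"wx": 0,"wy": 0,"wz": 0,"dx": 0,"dy": 0,"dz": -0.3,"gripper": 4.5},
])

```text
t: 17.7
position: [0.5324, -0.2531, 0.1215]
ee_rot: [3.141, 0.524, 3.049]
force: [-0.3, 0.5, 0.8]
finger_gap: 0.0449
```

>>> servo_tool([
  {"wx": 0,"wy": 0,"wz": 0,"dx": 0,"dy": 0,"dz": -1,"gripper": 4.5},
  {"wx": 0,"wy": 0,"wz": 0,"dx": 0,"dy": 0,"dz": -2.5,"gripper": 4.5},
  {"wx": 0,"wy": 0,"wz": 0,"dx": 0,"dy": 0,"dz": -5,"gripper": 4.5},
  {"wx": 0,"wy": 0,"wz": 0,"dx": 0,"dy": 0,"dz": -7.5,"gripper": 4.5},
  {"wx": 0,"wy": 8,"wz": 0,"dx": 0,"dy": 2,"dz": -10,"gripper": 4.5},
  {"wx": 0,"wy": 16,"wz": 0,"dx": 0,"dy": 5,"dz": -12,"gripper": 4.5},
  {"wx": 0,"wy": 22,"wz": 0,"dx": 0,"dy": 9,"dz": -13,"gripper": 4.5},
  {"wx": 0,"wy": 22,"wz": 0,"dx": 0,"dy": 13,"dz": -13,"gripper": 4.5},
  {"wx": 0,"wy": 22,"wz": 0,"dx": 0,"dy": 17,"dz": -13,"gripper": 4.5},
  {"wx": 0,"wy": 22,"wz": 0,"dx": 0,"dy": 20,"dz": -13,"gripper": 4.5},
])

```text
t: 18.7
position: [0.4855, -0.0457, 0.2349]
ee_rot: [3.14, 0.141, 3.05]
force: [0.4, -0.7, -0.5]
finger_gap: 0.0448
```

```bash
python3 lookc.py 22;  python3 - <<'E'
import cv2,numpy as np
a=cv2.imread("pics/side22f.png")[255:325,335:395];b=cv2.imread("pics/top22f.png")[205:275,370:430]
cv2.imwrite("pics/z22.png",cv2.resize(np.hstack([a,b]),None,fx=6.5,fy=6.5,interpolation=cv2.INTER_CUBIC))
E
```

```text
18.7 [ 0.4855 -0.0457  0.2349] [-0.32  -0.233  2.095  0.037  1.143 -1.813] [ 0.4 -0.7 -0.5] 0.04478731907247569
R frame [  0.9  75.8 184.1] pin axis in R [ 0.3734 -0.001   0.9277] force R [ 0.1 -0.6 -0.7]
d cm [ -1.77 -20.18   4.52] w deg [  0.12 -21.95  -0.03] from [ 0.4854 -0.0448  0.2346] to [ 0.4915 -0.2479  0.1919]
```

View pics/z22.png

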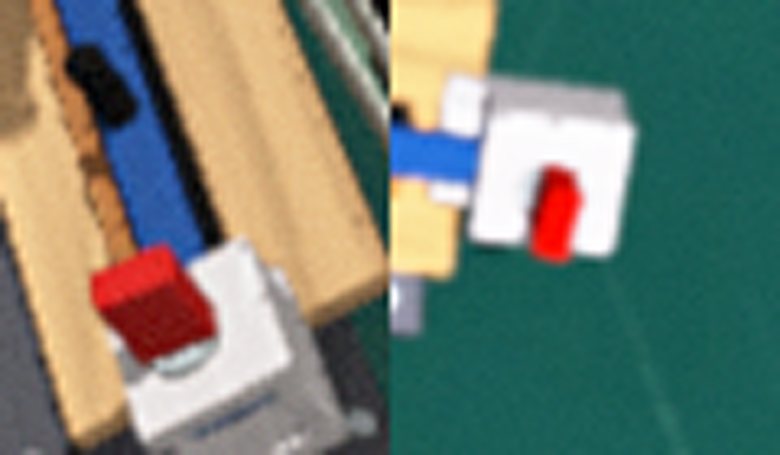

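View pics/side22f.png

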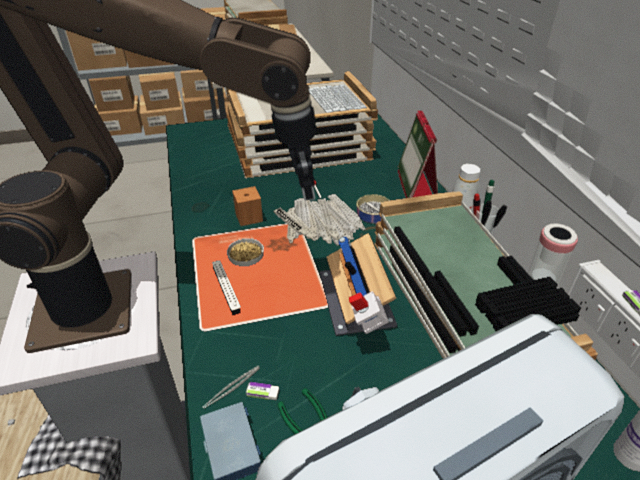

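Run:
```python
from h import *
f=6.5
S=lambda p:((p-[335,255]+.5)*f-.5).round(); Tt=lambda p:((p-[370,205]+.5)*f-.5+[390,0]).round()
for P in ((0,-125,77),(0,-125,45),(0,-125,41),(0,-137,45)): print(P,S(proj("side",W(*P))),Tt(proj("top",W(*P))))
a=lambda u,v:(335+(u+.5)/f-.5,255+(v+.5)/f-.5)
b=lambda u,v:(370+(u-390+.5)/f-.5,205+(v+.5)/f-.5)
X,e=tri(b(552,240),a(135,278));print("head top R",(RR.T@(X-O)*1000).round(1),e)
for n in ("side","top"):
    p=cv2.imread(f"pics/{n}22f.png");h=cv2.cvtColor(p,cv2.COLOR_BGR2HSV);m=((h[...,0]<6)|(h[...,0]>172))&(h[...,1]>150)
    x,y=(335,255) if n=="side" else (370,205);mm=m[y:y+70,x:x+60];v,u=np.nonzero(mm);print(n,"red centroid",u.mean()+x,v.mean()+y,"pred head mid",proj(n,W(0,-125,61)))
```

```text
(0, -125, 77) [137. 268.] [563. 216.]
(0, -125, 45) [187. 329.] [554. 185.]
(0, -125, 41) [193. 337.] [553. 181.]
(0, -137, 45) [198. 360.] [587. 188.]
head top R [  -6.3 -123.5   73.8] [np.float64(3.9399781749684264), np.float64(3.9399781749684712)]
side red centroid 357.9292452830189 301.22641509433964 pred head mid [359.508734  300.5463234]
top red centroid 394.8831168831169 237.8051948051948 pred head mid [395.45999909 235.38260411]
```

Run:
```python
import cv2,numpy as np
for n in("side","top"):
    a=cv2.imread(f"pics/{n}0.png").astype(int);b=cv2.imread(f"pics/{n}22f.png").astype(int)
    d=(abs(a-b).max(2)>70).astype(np.uint8);d=cv2.morphologyEx(d,cv2.MORPH_OPEN,np.ones((3,3)))
    c,l,s,_=cv2.connectedComponentsWithStats(d);print(n,[tuple(map(int,q)) for q in s[1:] if q[4]>25])
```

```text
side [(0, 0, 86, 129, 7933), (56, 0, 51, 29, 943), (125, 0, 15, 5, 52), (132, 7, 21, 10, 154), (159, 6, 22, 4, 70), (187, 9, 27, 12, 207), (229, 21, 9, 8, 48), (253, 26, 41, 15, 395), (198, 28, 117, 95, 4993), (149, 38, 20, 9, 101), (126, 52, 5, 9, 37), (190, 53, 14, 12, 76), (117, 57, 14, 14, 119), (132, 63, 9, 7, 48), (86, 96, 12, 21, 111), (275, 123, 41, 9, 170), (36, 135, 87, 63, 3239), (99, 136, 15, 8, 103), (280, 136, 32, 7, 125), (289, 146, 21, 7, 103), (292, 156, 9, 4, 34), (295, 167, 8, 4, 27), (240, 181, 11, 15, 125), (83, 201, 19, 43, 518), (0, 246, 39, 23, 422), (345, 247, 12, 21, 131), (327, 248, 17, 47, 485), (132, 252, 23, 35, 485), (214, 261, 10, 16, 100), (349, 271, 19, 42, 433), (8, 273, 29, 46, 827), (132, 288, 18, 35, 342), (316, 301, 15, 31, 230)]
top [(265, 216, 19, 29, 239), (218, 217, 168, 162, 10210), (391, 231, 9, 15, 106), (178, 285, 11, 12, 97), (211, 377, 10, 6, 56), (224, 377, 12, 6, 67), (131, 386, 150, 94, 6340), (224, 387, 12, 7, 79), (251, 388, 23, 7, 146), (298, 423, 13, 8, 84), (305, 433, 13, 21, 190), (255, 447, 7, 9, 40), (282, 459, 15, 8, 58), (310, 458, 5, 14, 54), (0, 467, 19, 13, 142), (311, 473, 12, 7, 61), (203, 474, 6, 6, 28)]
```

```bash
python3 lookc.py 23; python3 -c "
import cv2
p=cv2.imread('pics/top23f.png');cv2.imwrite('pics/t23c.png',p[120:370,110:510])
from cell import monitor
s=monitor.observe();print(s['joint_velocities'].round(3))"
```

```text
18.8 [ 0.4854 -0.0448  0.2346] [-0.319 -0.232  2.095  0.037  1.143 -1.815] [-1.2 -0.1  0.2] 0.044835111474797476
R frame [  0.6  76.7 183.9] pin axis in R [ 0.3738 -0.002   0.9275] force R [-1.  -0.3  0.8]
d cm [ -1.79 -19.9    4.54] w deg [-1.000e-02 -2.196e+01 -1.600e-01] from [ 0.4855 -0.0475  0.2345] to [ 0.4915 -0.2479  0.1919]
[-0.035  0.01  -0.004  0.002 -0.002 -0.001]
```

View pics/t23c.png

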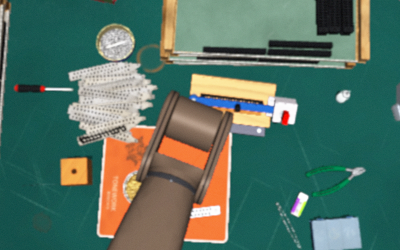

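The pin stands in the clevis at (285,117) and the bar lies along the board. The eraser, driver and pins tin are unmoved, with no image change there, and so is the brass tin in the side view. I'm handing in.

```bash
python3 -c "
from cell import manip,monitor
print(manip.job_done());print(monitor.observe()['t'])"
```

```text
the job is handed in; nothing more can be done
None
the job is handed in; nothing more can be done
```

I swung the blue bar home, drew the pin from its block, threaded it through both ears and the bar's eye, let go and handed in at about 18.8 s. The hand-in reports no verdict.

**Bar:** the first push passed over the post. Both cameras put the shut fingertips about level with the reported TCP, not 19 mm ahead as stated. I went in 2 cm deeper and pushed the bar to a hard stop at 10 N. Seen from above afterwards, it sat about 0.007 rad from home.

**Pin:** it went in with no more than about 3 N until the collar seated. It then stopped dead against 24 N along the board normal, with the tool within 0.003 rad of that normal.

**After release:**
- **Side view:** the head is within 1.6 px of where a seated pin should appear.
- **Top view:** the head looks about 2.4 px (roughly 5 mm) downhill of the prediction. I put about two thirds of that down to the hole's own measured offset and play in the hole.
- **Rough head-top triangulation:** it disagreed with the prediction by about 6 mm, and its two rays missed each other by nearly 8 mm, so I gave it no weight.
- **Other objects:** I saw no change at the tins, dropper bottle, eraser or screwdriver. The arm was clear, with force readings of about 1 N.

**Joint range:** joint 3 read 2.484 rad once, early on, against a listed limit of 2.48. I moved off straight away, but I can't tell whether it counted as passing its range.

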